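Fit the spacer rings and lock the axle pin with its R-clip

ROBOT

A 7-joint arm with a two-finger parallel gripper is mounted at the origin on a cart in front of the work surface, level with it; the furniture and walls round the work are solid. World frame = base frame: x ahead of the robot, y to its left, z up, the work surface at z = 0. Lengths are in m, angles in rad, forces in N, time in s.
With the tool pointing down it reaches from about 0.425 to 1.025 m from the base axis. Payload 9.4 kg.
Tool frame: the origin (TCP) lies between the finger pads; the fingertips stand 11 mm ahead of it and the grasp point (between the pads) lies 8 mm behind it (env.nose_length is the x of the fingertips in the tool frame, in m); x points along the fingers, z is the direction in which the jaws open and shut, and the axes are right-handed (so a half turn about x gives the same grasp; the last joint's range is limited). The gripper opens to 85 mm and grips with 20 to 120 N. Pads are 22 mm wide; open, the fingers measure 114 mm over their backs; the gripper's body (76 mm by 85 mm) begins 54 mm behind the grasp point. The pads swing forward as they close: fully open they stand 13 mm farther back than shut.
Start: joints at [1.263, 0.599, -0.003, 1.599, 0.002, 0.943, -0.08], TCP at [0.166, -0.706, 0.242] pointing down, gripper open.
Joint ranges: [-2.57, 2.57], [-0.35, 1.97], [-1.29, 1.29], [0.11, 2.56], [-1.05, 4.19], [0.11, 1.86], [-2.63, 2.63]. Speed limits (rad/s): [2.22, 2.22, 3.01, 3.01, 3.14, 3.14, 3.14].

INTERFACE

Orientations are given as a rotation vector (axis times angle).
In Python, from bench import env gives the robot as it stands.
- The arm moves only by the tool servo_tool, never from a script. Its arguments are lists of equal length, an entry for each row: "xyz": the shift along the tool's x, y, z in mm, a list of three; "spin": the turn about the tool's x in rad; "gripper": the opening, from 0 (shut) to 1 (fully open). In form: {"xyz": [[x, y, z], ...], "spin": [spin, ...], "gripper": [gripper, ...]}. A call has 1 to 12 rows; each row shifts and turns the commanded pose from where the row before left it, along the tool's axes as they then stand; what a row does not reach is not made up. A row lasts 1/8 s, in which the tool goes at most 62.5 mm and 10.7 degrees, less where a joint would pass 70% of its speed; a pose out of reach is approached as far as the arm can. A call is refused whole if a number of a shift passes 62.5 or a number of a turn 0.188, either way. A call with a gripper value outside its range is refused whole. The fingers move at their own pace and stop on an object; "force" is the grip in N (left out, the last holds). Time passes only in rows, so rows that do not move let the fingers close. It gives the time, the measured TCP pose, the force and the opening at its end, in the units of the state.
- env.observe(): the state, without advancing time (a new reading comes with each control period).
- env.camera(name): name is "side" or "top"; returns a dict with "frame" (420x560x3 uint8, red, green, blue), "range_z" (420x560 float32, m along the optical axis (not along the pixel's ray), 0 where there is no reading), "fx", "fy", "cx", "cy" (pixels), "extrinsics" (4x4, takes a point from world to camera coordinates). Camera axes: x right, y up, looking along -z (the intrinsics and any distortion apply to the point x, -y, -z); pixel columns grow to the right and rows downward; lengths in m; the calibration is good to about 2 mm. A picture is of the moment at which its call begins.
- env.finish_job(): hands the job in, once; it reports no verdict.
The state is a dict: "time": time; "q": joint angles; "dq": joint speeds; "joint_efforts": joint torques, N m; "tcp_pos": TCP position; "eef_rot": TCP orientation; "wrist_force": force on the tool from outside, world axes, zero at the start; "ft_torque": the same for the moment, N m; "finger_gap": opening from 0.0 (shut) to 1.0 (fully open).
Only numpy, scipy, OpenCV 4.12 (cv2) and the standard library are available. Lean on these libraries where they do the work, as an engineer would, in place of code of your own. Each camera call takes 0.05 s, during which the arm holds its last target.

TASK

Drop both flat steel spacer rings over the upright axle pin so that they lie flat on each other in the cup at its foot. Then, without taking the clip out of its channel, push the big R-clip along the channel from behind its coil until its straight leg is right through the pin's cross-hole and its bent leg has ridden over the pin and snapped shut round it. Leave the two tape rolls where they are.

Things in the scene. Friction and masses are not known exactly. Their poses are not given: they have to be found in the camera images.
- pin_hole (a point): Centre of the cross-hole of the upright steel axle pin (fixed), on the pin's axis, 45.3 mm above the bench. The pin is 25 mm thick; its coned top is 71 mm above the bench. The hole is 10 mm wide, 11 mm high and runs along this frame's x axis; z is up. The pin stands on a grey base plate, 245 x 96 x 12 mm, whose long side lies along x, mostly on the -x side.
- cup_floor (a point): Centre of the floor of the open cup round the pin's foot, on the pin's axis, 12 mm above the bench. The cup's rim is 34 mm above the bench, inner diameter 66 mm, outer 76 mm. Same axes as pin_hole.
- channel_end (a point): Middle of the open rear end of the clip's aluminium channel, on its floor, 41.5 mm above the bench; 180 mm behind (-x) and 12 mm to the +y side of the pin's axis. It runs 143 mm along +x (axes as pin_hole), in line with the hole, 33 mm wide inside; fences 8 mm high. A strap across its front end, 50.5 to 56.5 mm above the bench, lets the legs under and stops the coil about 1 mm past home.
- clip_coil (a point): Centre of the steel R-clip's coil (two turns, 31 mm across, 14 mm high), half-way up: 48.5 mm above the bench. The coil stands 6 mm over the fences. The clip (7 mm wire, 124 mm long) lies flat, legs along this frame's +x toward the pin, bent leg on the +y side, its tip flaring out. Push the coil's rear, 15.5 mm behind this point (-x). Home, it is 60 mm short of the pin's axis.
- clip_seat (a point): Point on the axis of the clip's straight leg, opposite the middle of the bent leg's hollow: 60 mm ahead of clip_coil, 12 mm to its -y side and 3.5 mm below it. It lies on the pin's axis when the clip is fully home. Same axes as clip_coil.
- clip_tip (a point): Free end of the clip's straight leg, 48.5 mm ahead of clip_seat. Same axes as clip_coil.
- clip_spring (a joint): Opening angle of the clip's bent leg, rad: 0 is closed (at rest); it springs out to about 0.06 while its neck, some 13 mm ahead of clip_seat, rides over the pin, and snaps back when the hollow reaches the pin. The push takes roughly 10 to 15 N.
- ring_a_mid (a point): Centre of a flat dark steel spacer ring, half-way up: outer diameter 60 mm, hole 31 mm, 14 mm thick, 0.16 kg. It lies flat on the bench; the point's z axis is the ring's axis. Home in the cup, this point is 19 mm (lower ring) or 33 mm (upper ring) above the bench.
- ring_b_mid (a point): Centre of the other spacer ring, the same as ring_a; either may go first.
- tape_1: Bystander: small dark roll of tape, 50 x 48 x 19 mm, origin at the centre of its underside. Not a spacer ring.
- tape_2: Bystander: large pale roll of tape, 94 x 93 x 25 mm, origin at the centre of its underside. Not a spacer ring.
Not all that is in view belongs to the job. Leave any green look-alike of the part that bears ring_a_mid alone.

How it is judged:
On the way, in this order (a step that is already met when the one before it is completed fails the run):
1. both rings lie flat on each other round the pin, in the cup, the clip not yet in the hole (horizontal distance between each of ring_a_mid, ring_b_mid and pin_hole below 0.007 m and height (world z) of each of ring_a_mid, ring_b_mid below 0.037 m and angle between each of ring_a_mid, ring_b_mid's own z axis and vertical below 0.12 rad and x of clip_tip in the frame of pin_hole below -0.013 m), for 0.2 s.
2. the straight leg is through the cross-hole (x of clip_tip in the frame of pin_hole above 0.015 m and y of clip_tip in the frame of pin_hole between -0.006 and 0.006 m and z of clip_tip in the frame of pin_hole between -0.006 and 0.006 m), for 0.1 s.
At the end, for the whole second after the job is handed in: Both rings flat (0.12 rad) round the pin in the cup: centres within 7 mm of its axis, at most 37 mm above the bench. Clip home, at rest: clip_seat within 6 mm of the cross-hole's centre, leg along the hole and clip level (0.15 rad), bent leg closed (joint under 0.03 rad) (horizontal distance between each of ring_a_mid, ring_b_mid and pin_hole below 0.007 m and height (world z) of each of ring_a_mid, ring_b_mid below 0.037 m and angle between each of ring_a_mid, ring_b_mid's own z axis and vertical below 0.12 rad and distance between clip_seat and pin_hole below 0.006 m and angle between the x axis of clip_seat and the x axis of pin_hole, either way round below 0.15 rad and angle between the z axis of clip_seat and the z axis of pin_hole, either way round below 0.15 rad and value of joint clip_spring below 0.03 rad and linear speed of clip below 0.02 m/s); the robot touches nothing.
It fails at once if a tape roll is shifted by more than 30 mm (distance of any of tape_1, tape_2 from where it was at the start of the episode above 0.03 m).
It fails at once if the clip is lifted out of its channel (height (world z) of clip_coil above 0.065 m).
It also fails if it takes over 64 s, if anything falls off the work surface, if the arm or the gripper's body presses on something with over 40 N, if the wrist force passes 120 N, or if a joint passes its speed limit or range.

## Working session

There is one attempt and no reset: what is moved stays moved. The work goes in short steps, Python scripts to look and compute and a tool call to move; the robot and the scene stay as the last step left them, time stands still between calls to the robot, and variables do not carry over. Pictures are saved under pics/ and viewed, and the job is handed in when it is done.

Besides the shell and the picture viewer there is one more tool, called after ">>>" as name(argument=value, ...) on one line, values as JSON. servo_tool: Moves the arm, as the interface text tells. Its arguments: {"type":"object","properties":{"xyz":{"type":"array","items":{"type":"array","items":{"type":"number"}}},"spin":{"type":"array","items":{"type":"number"}},"gripper":{"type":"array","items":{"type":"number"}},"force":{"type":"number"}},"required":["xyz","spin","gripper"]}

```bash
mkdir -p pics; ls; cat > h.py <<'E'
import numpy as np, cv2
from bench import env
def save(c,n):
    d=env.camera(c); cv2.imwrite('pics/%s.png'%n,d['frame'][:,:,::-1]); np.savez('pics/%s.npz'%n,**d); return d
def load(n):
    return dict(np.load('pics/%s.npz'%n))
def world(d,u,v,z=None,rz=None):
    E=d['extrinsics']; r=np.array([(u-d['cx'])/d['fx'],-(v-d['cy'])/d['fy'],-1.])
    R=E[:3,:3];t=E[:3,3]; o=-R.T@t; w=R.T@r
    s=(z-o[2])/w[2] if z is not None else (rz if rz is not None else d['range_z'][int(round(v)),int(round(u))])
    return o+s*w
E
python3 - <<'E'
from h import *
s=env.observe(); print({k:np.round(v,3) for k,v in s.items()})
for c in('side','top'):
    d=save(c,c+'0'); print(c,d['fx'],d['fy'],d['cx'],d['cy'],np.round(d['extrinsics'],3).tolist(),[k for k in d])
E
```

```text
pics
{'time': np.float64(0.0), 'q': array([ 1.263,  0.6  , -0.003,  1.6  ,  0.002,  0.943, -0.08 ]), 'dq': array([-0.   , -0.001, -0.001,  0.001, -0.001,  0.001,  0.   ]), 'joint_efforts': array([-1.0000e-03, -7.7645e+01,  1.5640e+00, -2.5801e+01,  1.2000e-02,
        9.0000e-03,  0.0000e+00]), 'tcp_pos': array([ 0.166, -0.705,  0.241]), 'eef_rot': array([ 1.038,  1.311, -1.037]), 'wrist_force': array([ 0.522, -0.147,  0.551]), 'ft_torque': array([0.021, 0.03 , 0.021]), 'finger_gap': np.float64(1.002)}
side 424.0710047517602 424.0710047517602 280.34428244577555 213.51432857434196 [[-0.347, -0.938, -0.02, 0.265], [0.647, -0.254, 0.719, -0.381], [-0.679, 0.237, 0.695, -0.801], [0.0, 0.0, 0.0, 1.0]] ['frame', 'range_z', 'fx', 'fy', 'cx', 'cy', 'extrinsics']
top 456.7795583648143 456.7795583648143 279.62473973377155 213.55808633152427 [[-0.024, -1.0, 0.014, 0.068], [0.988, -0.022, 0.152, -0.55], [-0.151, 0.018, 0.988, -1.194], [0.0, 0.0, 0.0, 1.0]] ['frame', 'range_z', 'fx', 'fy', 'cx', 'cy', 'extrinsics']
```

View pics/top0.png

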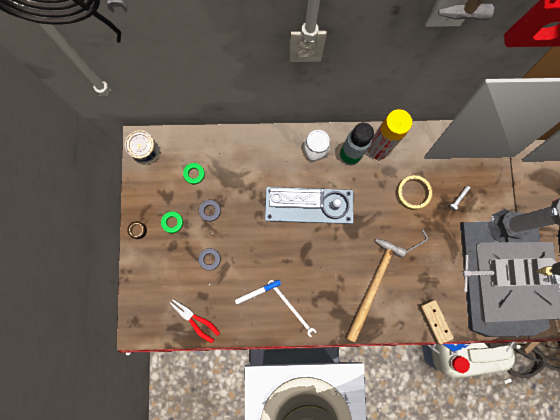

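View pics/side0.png

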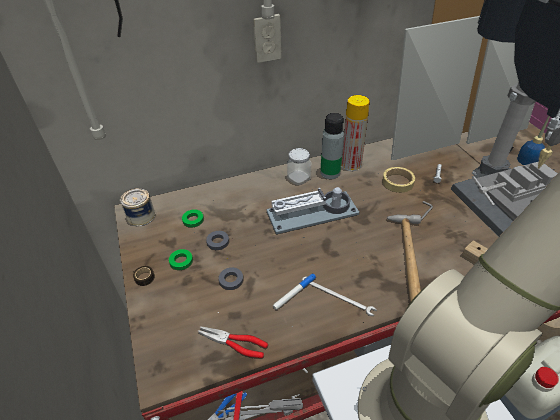

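```bash
python3 - <<'E'
from h import *
d=load('top0');f=d['frame'][:,:,::-1]
cv2.imwrite('pics/c1.png',cv2.resize(f[178:233,255:365],None,fx=7,fy=7,interpolation=cv2.INTER_CUBIC))
cv2.imwrite('pics/c2.png',cv2.resize(f[190:280,180:240],None,fx=6,fy=6,interpolation=cv2.INTER_CUBIC))
# rings: pixels with range height ~14mm
H,W=f.shape[:2]
uu,vv=np.meshgrid(np.arange(W),np.arange(H))
E=d['extrinsics'];R=E[:3,:3];t=E[:3,3]
ray=np.stack([(uu-d['cx'])/d['fx'],-(vv-d['cy'])/d['fy'],-np.ones_like(uu,float)],-1)*d['range_z'][...,None]
P=(ray-t)@R
for (u,v) in((209,211),(209,259)):
    m=(abs(uu-u)<18)&(abs(vv-v)<18)&(P[...,2]>0.009)&(P[...,2]<0.02)
    q=P[m]; (x,y),r=cv2.minEnclosingCircle(q[:,:2].astype(np.float32)); print(u,v,m.sum(),np.median(q[:,2]),q.mean(0),(x,y,r))
# pin/cup
m=(abs(uu-336)<20)&(abs(vv-205)<22)&(P[...,2]>0.06); print('pin',m.sum(),P[m].mean(0),P[m][:,2].max())
m=(abs(uu-336)<25)&(abs(vv-205)<25)&(P[...,2]>0.030)&(P[...,2]<0.037); q=P[m];print('cup',m.sum(),q.mean(0),cv2.minEnclosingCircle(q[:,:2].astype(np.float32)))
m=(abs(uu-309)<60)&(abs(vv-205)<35)&(P[...,2]>0.008)&(P[...,2]<0.3); q=P[m];r=cv2.minAreaRect(q[:,:2].astype(np.float32)*1000);print('base',r,cv2.boxPoints(r))
np.save('pics/Ptop.npy',P)
E
```

```text
209 211 248 0.012797793453458878 [0.57057339 0.2498768  0.01290701] (0.5652773380279541, 0.2470085173845291, 0.03510180488228798)
209 259 264 0.012943047753956875 [0.43631923 0.25101655 0.01310482] (0.4361141324043274, 0.25111106038093567, 0.0299078281968832)
pin 75 [ 0.55812573 -0.08268711  0.16380347] 1.2624813350866653
cup 132 [ 0.57760288 -0.09293727  0.0331065 ] ((0.5789016485214233, -0.08250757306814194), 0.05149993300437927)
base ((579.6102905273438, -26.24053955078125), (242.92401123046875, 96.17221069335938), 86.89115905761719) [[ 525.00775 -144.91594]
 [ 621.0384  -150.13164]
 [ 634.2128    92.43486]
 [ 538.1822    97.65056]]
```

View pics/c1.png

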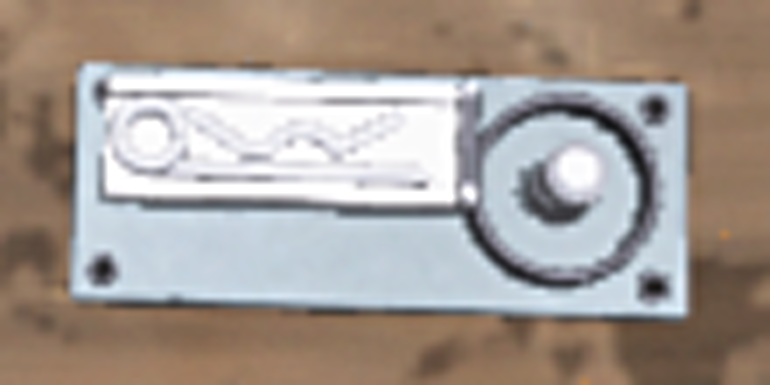

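View pics/c2.png

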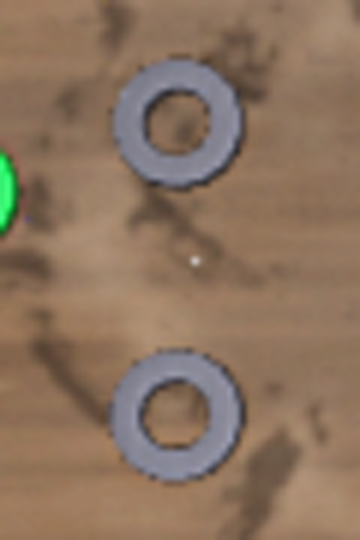

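```bash
python3 - <<'E'
from h import *
from scipy.spatial.transform import Rotation as Ro
d=load('top0');s=load('side0');f=s['frame'][:,:,::-1]
print('nose',env.nose_length); print(Ro.from_rotvec(env.observe()['eef_rot']).as_matrix().round(3).tolist())
print('ringA',world(d,209.33,209.98,z=.014),'ringB',world(d,209.1,258.75,z=.014))
print('pintop',world(d,337.0,201.9,z=.071),'cup',world(d,334.9,204.5,z=.034))
c=lambda x,y:(255+(x+.5)/7-.5,178+(y+.5)/7-.5)
print('coil',world(d,*c(148,135),z=.0555))
for n,p,z in(('ch rear top',(104,82),.0495),('ch rear bot',(104,198),.0495),('ch front top',(460,88),.0495),('chfront bot',(460,210),.0495)): print(n,world(d,*c(*p),z=z))
cv2.imwrite('pics/s1.png',cv2.resize(f[175:235,260:365],None,fx=7,fy=7,interpolation=cv2.INTER_CUBIC))
cv2.imwrite('pics/s2.png',cv2.resize(f[220:300,195:255],None,fx=7,fy=7,interpolation=cv2.INTER_CUBIC))
E
```

```text
nose 0.011
[[-0.0, 0.973, 0.229], [0.001, 0.229, -0.973], [-1.0, -0.0, -0.001]]
ringA [0.5701068  0.24901901 0.014     ] ringB [0.43580707 0.24973266 0.014     ]
pintop [ 0.57511993 -0.09693658  0.071     ] cup [ 0.57456619 -0.09628821  0.034     ]
coil [0.5951566  0.06524152 0.0555    ]
ch rear top [0.61752185 0.08172633 0.0495    ]
ch rear bot [0.57200914 0.08266379 0.0495    ]
ch front top [ 0.61225341 -0.0560764   0.0495    ]
chfront bot [ 0.56436834 -0.05427907  0.0495    ]
```

View pics/s1.png

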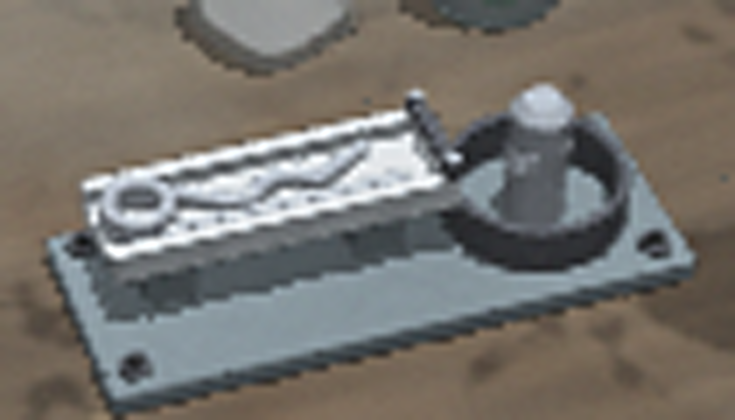

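View pics/s2.png

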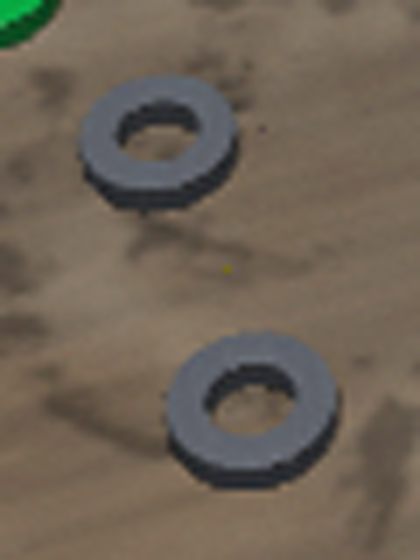

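```bash
python3 - <<'E'
from h import *
s=load('side0')
b=lambda x,y:(195+(x+.5)/7-.5,220+(y+.5)/7-.5)
c=lambda x,y:(260+(x+.5)/7-.5,175+(y+.5)/7-.5)
print('A',world(s,*b(159,131),z=.014),'B',world(s,*b(254,402),z=.014))
print('pin',world(s,*c(543,98),z=.071),'coil',world(s,*c(137,198),z=.0555))
print('cup',world(s,*c(539,190),z=.034))
print([np.round(world(s,*c(x,y),z=.012),4) for x,y in((48,240),(110,410),(698,265),(600,118))])
E
```

```text
A [0.56947271 0.24887852 0.014     ] B [0.43336889 0.24954292 0.014     ]
pin [ 0.57642292 -0.09877445  0.071     ] coil [0.59644368 0.06414733 0.0555    ]
cup [ 0.56420971 -0.09411837  0.034     ]
[array([0.6308, 0.0908, 0.012 ]), array([0.533 , 0.0994, 0.012 ]), array([ 0.5223, -0.1455,  0.012 ]), array([ 0.6164, -0.1493,  0.012 ])]
```

```bash
cat >> h.py <<'E'
def cloud(d):
    H,W=d['range_z'].shape
    uu,vv=np.meshgrid(np.arange(W),np.arange(H)); E=d['extrinsics']
    ray=np.stack([(uu-d['cx'])/d['fx'],-(vv-d['cy'])/d['fy'],-np.ones_like(uu,float)],-1)*d['range_z'][...,None]
    return (ray-E[:3,3])@E[:3,:3]
E
python3 - <<'E'
from h import *
for n in('top0','side0'):
    P=cloud(load(n)).reshape(-1,3)
    print(n,'rows x from 0.1..0.8 step .1, cols y -0.8..-0.1 step .1 : max z')
    for x in np.arange(.0,.8,.1):
        print(round(x,1),[ (lambda q: round(float(q.max()),2) if len(q) else None)(P[(P[:,0]>=x)&(P[:,0]<x+.1)&(P[:,1]>=y)&(P[:,1]<y+.1)][:,2]) for y in np.arange(-.9,-.05,.1)])
d=load('top0')['frame'][:,:,::-1];cv2.imwrite('pics/r.png',cv2.resize(d[180:360,400:560],None,fx=4,fy=3.3))
E
```

```text
top0 rows x from 0.1..0.8 step .1, cols y -0.8..-0.1 step .1 : max z
0.0 [-0.48, -0.4, -0.4, -0.4, -0.71, -0.71, -0.7, 0.01, 0.27]
0.1 [None, -0.02, -0.0, -0.0, -0.0, 0.03, -0.01, 0.01, 0.02]
0.2 [None, -0.0, 0.1, 0.1, 0.09, 0.04, 0.01, 0.03, 0.01]
0.3 [None, None, 0.14, 0.32, 0.14, 0.14, 0.03, 0.03, 0.01]
0.4 [None, 0.01, 0.14, 0.34, 0.14, 0.14, 0.03, 0.01, 0.01]
0.5 [None, 0.01, 0.01, 0.31, 0.03, 0.03, 0.03, 0.07, 0.08]
0.6 [None, 0.06, 0.06, 0.01, 0.02, 0.03, 0.03, 0.19, 0.06]
0.7 [None, 0.1, 0.25, 0.42, 0.58, 0.59, 0.61, 0.23, 0.1]
side0 rows x from 0.1..0.8 step .1, cols y -0.8..-0.1 step .1 : max z
0.0 [None, -0.63, -0.4, -0.4, None, None, None, 0.51, 0.5]
0.1 [None, -0.32, -0.32, -0.44, None, None, None, None, 0.01]
0.2 [-0.61, None, None, None, 0.0, 0.03, 0.0, 0.03, 0.01]
0.3 [None, None, 0.14, 0.39, 0.43, 0.14, 0.03, 0.03, 0.01]
0.4 [0.0, 0.01, 0.09, 0.42, 0.54, 0.14, 0.03, 0.01, 0.01]
0.5 [0.01, 0.17, 0.1, 0.52, 0.53, 0.03, 0.03, 0.07, 0.07]
0.6 [0.08, 0.09, 0.08, 0.5, 0.49, 0.03, 0.03, 0.2, 0.06]
0.7 [0.1, 0.32, 0.43, 0.44, 0.44, 0.4, 0.23, 0.23, 0.1]
```

View pics/r.png

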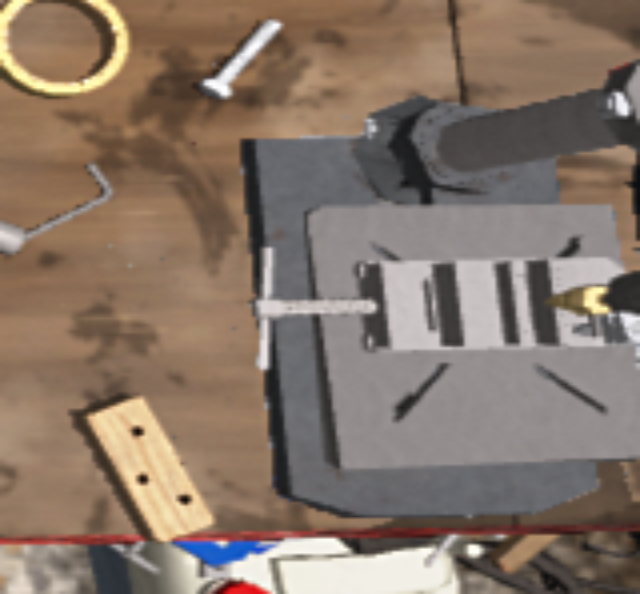

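```bash
cat >> h.py <<'E'
from scipy.spatial.transform import Rotation as Ro
def ang(M): return np.degrees(np.arctan2(M[1,2],M[0,2]))
def plan(wps,a_end=None,step=60.,p0=None,smax=.18):
    """rows in tool axes (mm), spins; a_end = list of tool-z angles deg per waypoint"""
    s=env.observe(); M=Ro.from_rotvec(s['eef_rot']).as_matrix(); p=np.array(s['tcp_pos'] if p0 is None else p0); a=np.radians(ang(M))
    print('tcp',p.round(4),'ang',round(ang(M),2),'t',round(s['time'],2),'tilt',M[:,0].round(3))
    X=[];S=[]
    for i,w in enumerate(wps):
        w=np.array(w,float); ae=a if a_end is None or a_end[i] is None else np.radians(a_end[i])
        n=max(1,int(np.ceil(np.linalg.norm(w-p)*1000/step)),int(np.ceil(abs(ae-a)/smax)))
        d=(w-p)/n*1000; da=(ae-a)/n
        for k in range(n):
            # tool: x down, z at angle a, y = z cross x
            z=np.array([np.cos(a),np.sin(a),0]); x=np.array([0,0,-1.]); y=np.cross(z,x)
            X.append([round(float(d@v),1) for v in(x,y,z)]); S.append(round(-da,3)); a+=da
        p=w
    print(len(X),'xyz',X,'\nspin',S)
E
python3 - <<'E'
from h import *
plan([(.13,-.57,.24),(.11,-.455,.24),(.25,-.40,.24),(.40,-.25,.24),(.47,0,.24),(.435,.25,.16)],[-76.8,-76.8,-58,-32,-3.1,-3.1])
E
```

```text
tcp [ 0.1658 -0.7054  0.2415] ang -76.77 t 0.1 tilt [-0.     0.001 -1.   ]
22 xyz [[0.5, -1.3, -46.7], [0.5, -1.3, -46.7], [0.5, -1.3, -46.7], [0.0, 3.4, -58.3], [0.0, 3.4, -58.3], [0.0, 49.6, -7.2], [0.0, 50.1, -1.7], [0.0, 50.0, 3.7], [0.0, 51.7, -11.9], [0.0, 52.7, -6.0], [0.0, 53.0, 0.0], [0.0, 52.7, 6.0], [0.0, 49.8, -14.6], [0.0, 51.0, -9.5], [0.0, 51.7, -4.3], [0.0, 51.9, 0.9], [0.0, 51.6, 6.1], [16.0, 49.5, -9.7], [16.0, 49.5, -9.7], [16.0, 49.5, -9.7], [16.0, 49.5, -9.7], [16.0, 49.5, -9.7]] 
spin [np.float64(0.0), np.float64(0.0), np.float64(0.0), np.float64(-0.0), np.float64(-0.0), np.float64(-0.109), np.float64(-0.109), np.float64(-0.109), np.float64(-0.113), np.float64(-0.113), np.float64(-0.113), np.float64(-0.113), np.float64(-0.101), np.float64(-0.101), np.float64(-0.101), np.float64(-0.101), np.float64(-0.101), np.float64(0.0), np.float64(0.0), np.float64(0.0), np.float64(0.0), np.float64(0.0)]
```

>>> servo_tool(xyz=[[0,-1,-47],[0,-1,-47],[0,-1,-47],[0,3,-58],[0,3,-58],[0,50,-7],[0,50,-2],[0,50,4],[0,52,-12],[0,53,-6],[0,53,0],[0,53,6]], spin=[0,0,0,0,0,-0.11,-0.11,-0.11,-0.113,-0.113,-0.113,-0.113], gripper=[1,1,1,1,1,0.9,0.88,0.88,0.88,0.88,0.88,0.88], force=40)

```text
time: 1.6
tcp_pos: [0.4016, -0.2477, 0.2422]
eef_rot: [0.434, 1.527, -0.435]
wrist_force: [0.5, -0.4, -0.5]
finger_gap: 0.879
```

```bash
python3 - <<'E'
from h import *
plan([(.47,0,.20),(.4345,.2496,.06)],[-3.1,-3.1])
E
```

```text
tcp [ 0.4016 -0.2477  0.2422] ang -31.77 t 1.6 tilt [-0. -0. -1.]
10 xyz [[8.4, 49.3, -14.4], [8.4, 50.5, -9.4], [8.4, 51.2, -4.3], [8.4, 51.4, 0.8], [8.4, 51.0, 5.9], [28.0, 49.5, -9.8], [28.0, 49.5, -9.8], [28.0, 49.5, -9.8], [28.0, 49.5, -9.8], [28.0, 49.5, -9.8]] 
spin [np.float64(-0.1), np.float64(-0.1), np.float64(-0.1), np.float64(-0.1), np.float64(-0.1), np.float64(-0.0), np.float64(-0.0), np.float64(-0.0), np.float64(-0.0), np.float64(-0.0)]
```

>>> servo_tool(xyz=[[8,49,-14],[8,50,-9],[8,51,-4],[8,51,1],[8,51,6],[28,50,-10],[28,50,-10],[28,50,-10],[28,50,-10],[28,50,-10],[0,0,0]], spin=[-0.1,-0.1,-0.1,-0.1,-0.1,0,0,0,0,0,0], gripper=[0.88,0.88,0.88,0.88,0.88,0.88,0.88,0.88,0.88,0.88,0.88])

```text
time: 2.98
tcp_pos: [0.4333, 0.254, 0.0603]
eef_rot: [0.04, 1.573, -0.038]
wrist_force: [0.7, -0.2, 0.5]
finger_gap: 0.877
```

```bash
python3 - <<'E'
from h import *
plan([(.4345,.2496,.03)],[-3.1])
for c in('top','side'):
    d=save(c,c+'1'); cv2.imwrite('pics/%s1c.png'%c,cv2.resize(d['frame'][180:320,150:310,::-1],None,fx=4.5,fy=4.2,interpolation=cv2.INTER_CUBIC))
E
```

```text
tcp [0.4333 0.254  0.0603] ang -2.85 t 2.98 tilt [-0.002  0.001 -1.   ]
1 xyz [[30.3, -4.4, 1.4]] 
spin [np.float64(0.004)]
```

View pics/side1c.png

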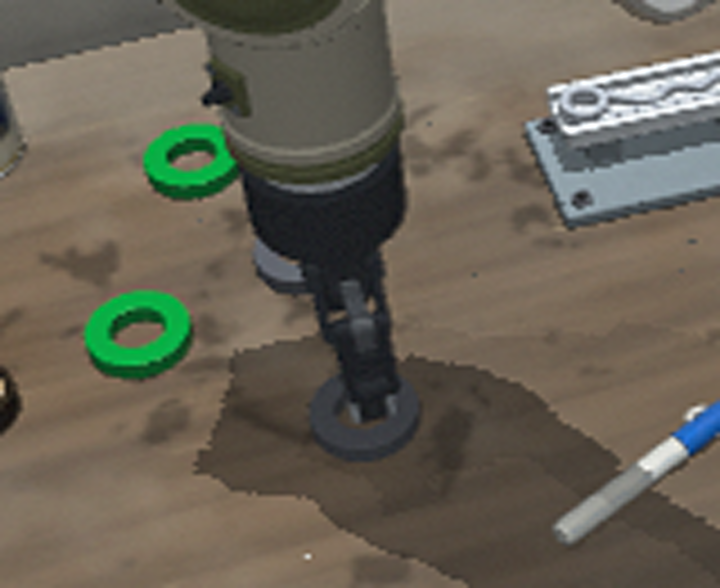

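View pics/top1c.png

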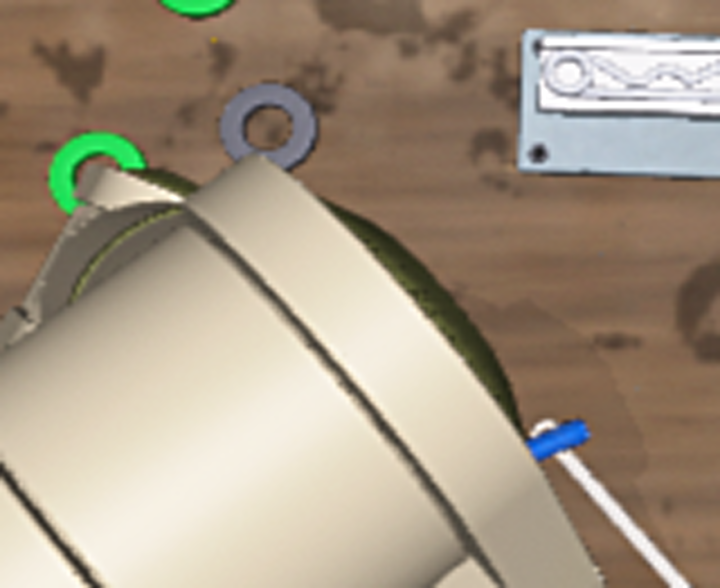

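```bash
python3 - <<'E'
from h import *
d=load('side1');P=cloud(d)
m=(P[...,0]>.37)&(P[...,0]<.5)&(P[...,1]>.235)&(P[...,1]<.275)&(P[...,2]>.02)&(P[...,2]<.12)
q=P[m]
for z in np.arange(.02,.1,.006):
    k=q[(q[:,2]>=z)&(q[:,2]<z+.006)]
    if len(k):print(round(z,3),len(k),k[:,:2].min(0).round(3),k[:,:2].max(0).round(3))
E
```

```text
0.056 1 [0.474 0.254] [0.474 0.254]
0.062 5 [0.385 0.242] [0.393 0.263]
0.068 18 [0.381 0.241] [0.391 0.262]
0.074 11 [0.381 0.243] [0.394 0.263]
0.08 11 [0.381 0.247] [0.384 0.259]
```

>>> servo_tool(xyz=[[24,-3.5,1.2],[23,0,0],[0,0,0],[0,0,0],[0,0,0],[0,0,0],[0,0,0],[0,0,0]], spin=[0.004,0,0,0,0,0,0,0], gripper=[0.88,0.88,0.88,0.6,0.6,0.6,0.6,0.6], force=40)

```text
time: 4.08
tcp_pos: [0.4369, 0.2444, 0.0169]
eef_rot: [0.05, 1.569, -0.05]
wrist_force: [-1.0, -1.8, 6.7]
finger_gap: 0.667
```

```bash
python3 - <<'E'
from h import *
s=env.observe();print({k:np.round(v,4) for k,v in s.items()})
d=save('side','side2'); cv2.imwrite('pics/side2c.png',cv2.resize(d['frame'][220:310,190:290,::-1],None,fx=6.5,fy=6.5,interpolation=cv2.INTER_CUBIC))
s=env.observe();print(np.round(s['tcp_pos'],4),s['wrist_force'].round(1),s['time'])
E
```

```text
{'time': np.float64(4.075), 'q': array([-0.5276,  0.7219, -0.1401,  2.2557,  0.5105,  0.1919, -1.1989]), 'dq': array([-0.0002,  0.0003, -0.0013,  0.0006, -0.0013,  0.0003, -0.0009]), 'joint_efforts': array([-7.20200e-01, -6.28229e+01, -1.05960e+00, -6.26180e+00,
       -5.18000e-02, -7.18100e-01, -4.83000e-02]), 'tcp_pos': array([0.4369, 0.2444, 0.0169]), 'eef_rot': array([ 0.0496,  1.5689, -0.0498]), 'wrist_force': array([-1.0444, -1.8187,  6.7041]), 'ft_torque': array([-0.4086,  0.1782,  0.0843]), 'finger_gap': np.float64(0.667)}
[0.4369 0.2444 0.0169] [-0.6 -2.   7.2] 4.125
```

View pics/side2c.png

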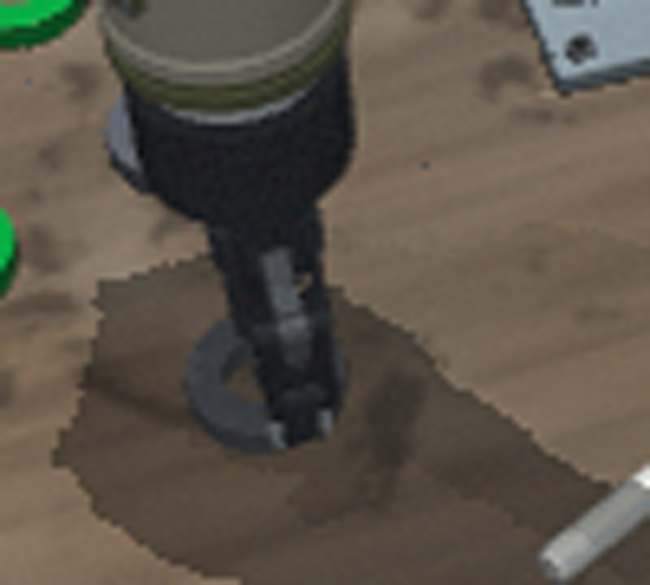

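>>> servo_tool(xyz=[[0,0,0],[0,0,0],[-3,6,-2],[0,0,0],[0,0,0]], spin=[0,0,0,0,0], gripper=[0.88,0.88,0.88,0.88,0.88])

```text
time: 4.75
tcp_pos: [0.4346, 0.2516, 0.0183]
eef_rot: [0.048, 1.57, -0.048]
wrist_force: [-0.3, -0.3, 0.2]
finger_gap: 0.878
```

```bash
python3 - <<'E'
from h import *
s=env.observe();print({k:np.round(v,4) for k,v in s.items()})
d=save('side','side3'); cv2.imwrite('pics/side3c.png',cv2.resize(d['frame'][220:310,190:290,::-1],None,fx=6.5,fy=6.5,interpolation=cv2.INTER_CUBIC))
E
```

```text
{'time': np.float64(4.75), 'q': array([-0.537 ,  0.7202, -0.1464,  2.2505,  0.5038,  0.2006, -1.2043]), 'dq': array([ 0.0005,  0.0029,  0.0022,  0.0019,  0.0012, -0.0011, -0.0025]), 'joint_efforts': array([-1.25500e-01, -6.62393e+01, -6.46800e-01, -5.66240e+00,
       -5.40000e-03, -7.70000e-03, -2.90000e-03]), 'tcp_pos': array([0.4346, 0.2516, 0.0183]), 'eef_rot': array([ 0.0484,  1.5703, -0.0485]), 'wrist_force': array([-0.3073, -0.2935,  0.1827]), 'ft_torque': array([-0.0304, -0.0772,  0.0118]), 'finger_gap': np.float64(0.8776)}
```

View pics/side3c.png

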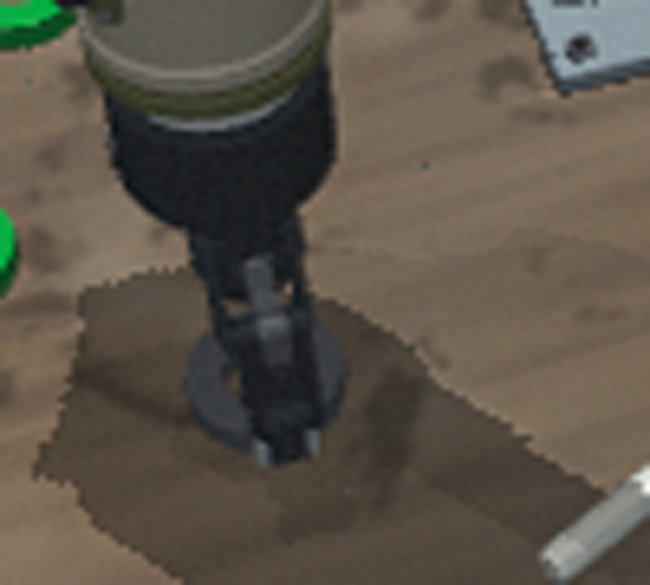

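```bash
python3 - <<'E'
from h import *
d=load('side3');P=cloud(d)
for z in np.arange(.0,.1,.008):
    k=P[(P[...,0]>.36)&(P[...,0]<.42)&(P[...,1]>.225)&(P[...,1]<.29)&(P[...,2]>=z)&(P[...,2]<z+.008)]
    if z<.016: k=k[k[:,0]<.4]
    if len(k):print(round(z,3),len(k),k[:,:2].min(0).round(3),k[:,:2].max(0).round(3),np.median(k[:,1]))
E=d['extrinsics']
for p in((.434,.25,.014),(.434-.035,.25,.014),(.434-.05,.25,.014)):
    c=E[:3,:3]@np.array(p)+E[:3,3]; u=d['cx']+d['fx']*c[0]/-c[2];v=d['cy']-d['fy']*c[1]/-c[2];print(p,((u-190)*6.5,(v-220)*6.5))
E
```

```text
0.0 174 [0.36  0.225] [0.4  0.29] 0.25917629247161944
0.008 1 [0.392 0.26 ] [0.392 0.26 ] 0.2604044528831917
0.016 9 [0.385 0.243] [0.415 0.266] 0.2625573833248998
0.024 17 [0.382 0.243] [0.392 0.264] 0.25380597309970543
0.032 12 [0.382 0.247] [0.385 0.259] 0.2534171898610337
0.04 3 [0.383 0.248] [0.384 0.261] 0.25793119077755394
0.056 3 [0.367 0.244] [0.388 0.266] 0.2531151420324107
0.064 35 [0.363 0.244] [0.389 0.268] 0.2570283746909682
0.072 29 [0.364 0.243] [0.398 0.267] 0.25559791749698246
0.08 30 [0.363 0.236] [0.41 0.27] 0.26435345281295763
0.088 48 [0.364 0.236] [0.415 0.269] 0.2551833256941074
0.096 48 [0.363 0.235] [0.412 0.269] 0.25375758140506344
(0.434, 0.25, 0.014) (np.float64(263.9325414756846), np.float64(369.5865018733198))
(0.399, 0.25, 0.014) (np.float64(289.65665029717536), np.float64(441.6272495797414))
(0.384, 0.25, 0.014) (np.float64(301.05835327801066), np.float64(473.5578876269456))
```

>>> servo_tool(xyz=[[2.5,-2,0],[0,0,0],[0,0,0],[0,0,0],[0,0,0],[0,0,0]], spin=[0,0,0,0,0,0], gripper=[0.88,0.88,0.6,0.6,0.6,0.6])

```text
time: 5.55
tcp_pos: [0.4347, 0.2495, 0.0165]
eef_rot: [0.049, 1.57, -0.048]
wrist_force: [-1.3, -1.4, 11.9]
finger_gap: 0.675
```

```bash
python3 - <<'E'
from h import *
s=env.observe();print({k:np.round(v,4) for k,v in s.items()})
E
```

```text
{'time': np.float64(5.55), 'q': array([-0.5377,  0.7231, -0.1406,  2.2541,  0.5082,  0.1925, -1.2053]), 'dq': array([ 0.0012,  0.0014,  0.0012,  0.0011,  0.0004, -0.0007,  0.0008]), 'joint_efforts': array([-9.12000e-02, -6.06844e+01, -3.35300e-01, -5.73610e+00,
       -5.81000e-02, -4.72900e-01, -1.07200e-01]), 'tcp_pos': array([0.4347, 0.2495, 0.0165]), 'eef_rot': array([ 0.0485,  1.5695, -0.0483]), 'wrist_force': array([-1.3295, -1.3587, 11.8534]), 'ft_torque': array([-0.2482,  0.2978,  0.1153]), 'finger_gap': np.float64(0.6746)}
```

>>> servo_tool(xyz=[[-2,0,0],[-10,0,0],[-30,0,0],[-50,0,0],[-40,0,0],[0,0,0]], spin=[0,0,0,0,0,0], gripper=[0.6,0.6,0.6,0.6,0.6,0.6])

```text
time: 6.3
tcp_pos: [0.4358, 0.2499, 0.1508]
eef_rot: [0.052, 1.566, -0.047]
wrist_force: [0.4, 0.2, -2.0]
finger_gap: 0.672
```

```bash
python3 - <<'E'
from h import *
s=env.observe();print(s['tcp_pos'],s['finger_gap'],s['wrist_force'])
d=save('side','side4'); cv2.imwrite('pics/side4c.png',cv2.resize(d['frame'][130:290,170:310,::-1],None,fx=3.7*1.3,fy=3.7,interpolation=cv2.INTER_CUBIC))
E
```

```text
[0.43578373 0.24994664 0.15082142] 0.6720500098050961 [ 0.37542212  0.18437624 -1.95938434]
```

View pics/side4c.png

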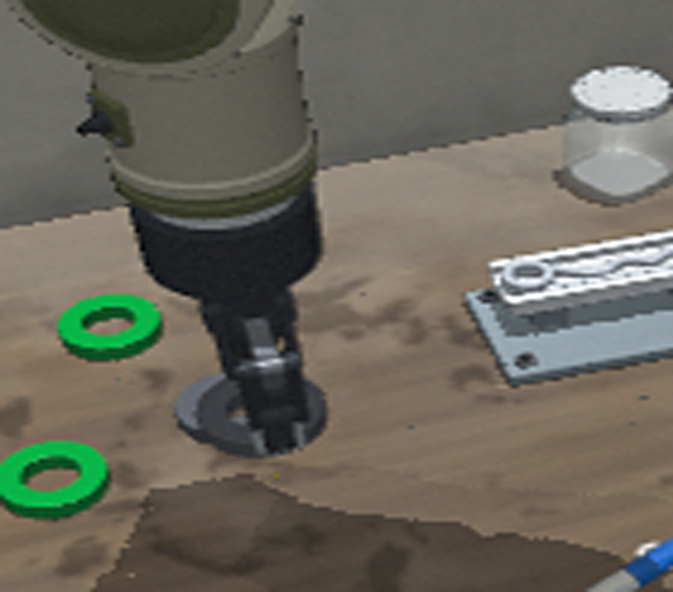

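```bash
python3 - <<'E'
from h import *
plan([(.5755,-.0975,.115)],[-3.1])
P=cloud(load('side4'))
for z in np.arange(.11,.17,.006):
    k=P[(P[...,0]>.36)&(P[...,0]<.42)&(P[...,1]>.225)&(P[...,1]<.29)&(P[...,2]>=z)&(P[...,2]<z+.006)]
    if len(k):print(round(z,3),len(k),k[:,:2].min(0).round(3),k[:,:2].max(0).round(3))
E
```

```text
tcp [0.4352 0.2494 0.1492] ang -3.6 t 6.35 tilt [ 0.003  0.001 -1.   ]
7 xyz [[4.9, -48.2, 23.1], [4.9, -48.2, 23.1], [4.9, -48.3, 23.0], [4.9, -48.3, 22.9], [4.9, -48.3, 22.9], [4.9, -48.3, 22.8], [4.9, -48.4, 22.8]] 
spin [np.float64(-0.001), np.float64(-0.001), np.float64(-0.001), np.float64(-0.001), np.float64(-0.001), np.float64(-0.001), np.float64(-0.001)]
0.128 3 [0.408 0.255] [0.417 0.273]
0.134 24 [0.406 0.227] [0.418 0.275]
0.14 31 [0.4   0.226] [0.42  0.274]
0.146 41 [0.395 0.228] [0.42  0.278]
0.152 14 [0.392 0.242] [0.406 0.262]
0.158 23 [0.392 0.241] [0.402 0.261]
0.164 15 [0.392 0.241] [0.401 0.262]
0.17 5 [0.39  0.247] [0.393 0.257]
```

>>> servo_tool(xyz=[[5,-48,23],[5,-48,23],[5,-48,23],[5,-48,23],[5,-48,23],[5,-48.5,23],[4,-48.5,23],[0,0,0],[0,0,0]], spin=[-0.002,-0.001,-0.001,-0.001,-0.001,-0.001,-0.001,0,0], gripper=[0.6,0.6,0.6,0.6,0.6,0.6,0.6,0.6,0.6])

```text
time: 7.48
tcp_pos: [0.5748, -0.0958, 0.1125]
eef_rot: [0.043, 1.573, -0.042]
wrist_force: [0.0, 0.6, -2.0]
finger_gap: 0.664
```

```bash
python3 - <<'E'
from h import *
s=env.observe();print(s['tcp_pos'],s['finger_gap'],s['wrist_force'],s['q'].round(2))
d=save('side','side5'); cv2.imwrite('pics/side5c.png',cv2.resize(d['frame'][130:240,270:400,::-1],None,fx=6,fy=5.4,interpolation=cv2.INTER_CUBIC))
d=save('top','top5'); cv2.imwrite('pics/top5c.png',cv2.resize(d['frame'][150:260,270:400,::-1],None,fx=6,fy=5.4,interpolation=cv2.INTER_CUBIC))
plan([(.5755,-.0975,.115)],[-3.1])
E
```

```text
[ 0.57477837 -0.09577881  0.11253271] 0.6643618134726083 [ 0.00894671  0.56166461 -1.95338034] [ 0.34  0.63 -0.41  2.02  0.44  0.58 -0.42]
tcp [ 0.5751 -0.0946  0.1133] ang -2.96 t 7.58 tilt [-0.001  0.001 -1.   ]
1 xyz [[-1.7, -2.9, 0.5]] 
spin [np.float64(0.002)]
```

View pics/side5c.png

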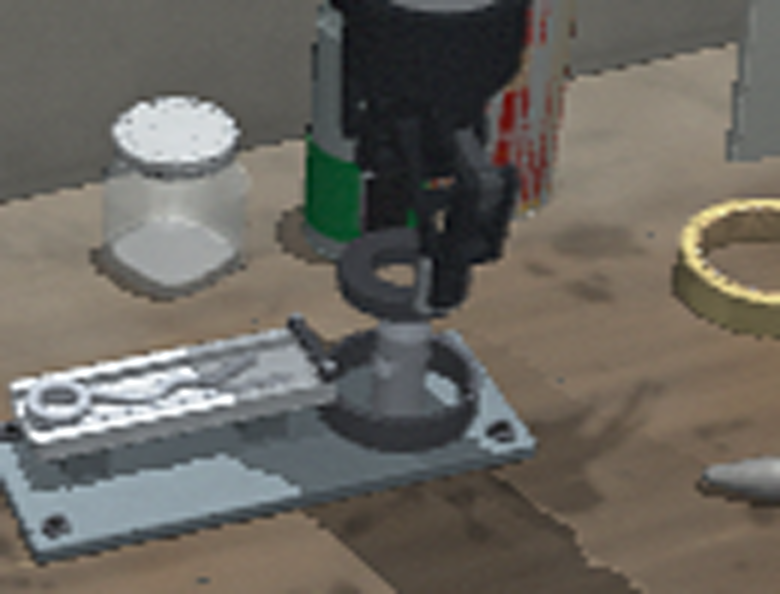

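View pics/top5c.png

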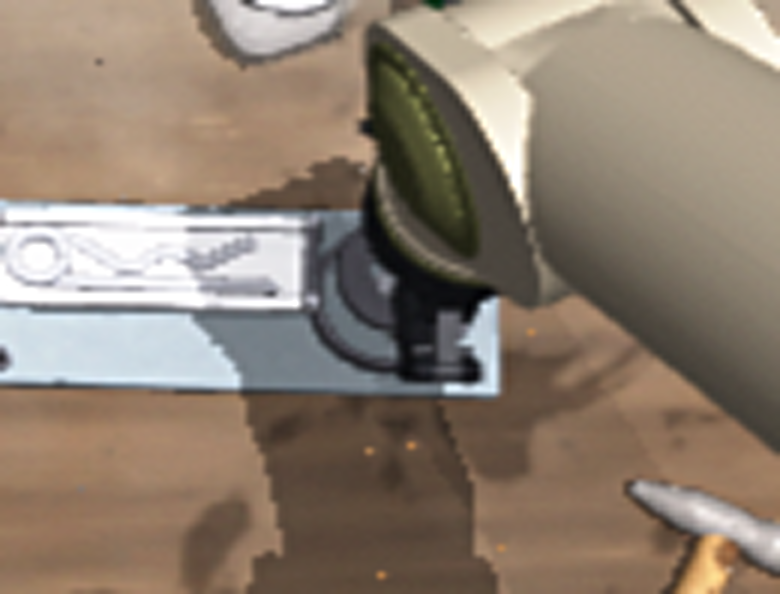

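```bash
python3 - <<'E'
from h import *
for n in('side5','top5'):
    P=cloud(load(n)); m=(P[...,0]>.535)&(P[...,0]<.615)&(P[...,1]>-.15)&(P[...,1]<-.04)&(P[...,2]>.085)&(P[...,2]<.125)
    q=P[m];print(n,len(q),q.min(0).round(4),q.max(0).round(4))
    for z in np.arange(.085,.125,.005):
        k=q[(q[:,2]>=z)&(q[:,2]<z+.005)]
        if len(k):print(round(z,3),len(k),k[:,:2].min(0).round(3),k[:,:2].max(0).round(3))
d=load('top5');c=lambda x,y:(270+(x+.5)/6-.5,150+(y+.5)/5.4-.5)
print(world(d,*c(338,270),z=.110))
P=cloud(d);print(P[193:213,322:345:2,2].round(3))
E
```

```text
side5 246 [ 0.5351 -0.1212  0.0939] [ 0.608  -0.0645  0.125 ]
0.09 3 [ 0.553 -0.092] [ 0.593 -0.079]
0.095 20 [ 0.545 -0.121] [ 0.593 -0.065]
0.1 30 [ 0.542 -0.104] [ 0.591 -0.065]
0.105 92 [ 0.536 -0.121] [ 0.604 -0.065]
0.11 63 [ 0.535 -0.118] [ 0.605 -0.065]
0.115 20 [ 0.536 -0.107] [ 0.607 -0.084]
0.12 18 [ 0.535 -0.107] [ 0.608 -0.084]
top5 107 [ 0.535  -0.0856  0.0959] [ 0.5945 -0.0631  0.1222]
0.095 2 [ 0.552 -0.074] [ 0.56  -0.067]
0.1 7 [ 0.549 -0.079] [ 0.585 -0.064]
0.105 66 [ 0.54  -0.085] [ 0.593 -0.063]
0.11 30 [ 0.553 -0.083] [ 0.595 -0.063]
0.115 1 [ 0.552 -0.077] [ 0.552 -0.077]
0.12 1 [ 0.535 -0.086] [ 0.535 -0.086]
[ 0.57485463 -0.0629705   0.11      ]
[[0.053 0.009 0.01  0.109 0.107 0.254 0.29  0.306 0.312 0.327 0.339 0.427]
 [0.057 0.01  0.034 0.111 0.107 0.253 0.272 0.299 0.313 0.32  0.33  0.422]
 [0.053 0.011 0.03  0.107 0.11  0.247 0.269 0.296 0.309 0.315 0.326 0.404]
 [0.058 0.041 0.035 0.103 0.112 0.242 0.26  0.276 0.304 0.31  0.317 0.326]
 [0.055 0.033 0.103 0.107 0.111 0.238 0.252 0.267 0.295 0.307 0.307 0.319]
 [0.06  0.028 0.109 0.111 0.108 0.012 0.249 0
[... 380 characters left out ...]
0.237 0.244 0.253 0.261]
 [0.057 0.009 0.007 0.112 0.11  0.11  0.069 0.188 0.176 0.236 0.241 0.247]
 [0.057 0.007 0.009 0.112 0.11  0.112 0.108 0.184 0.173 0.213 0.231 0.235]
 [0.051 0.009 0.01  0.109 0.108 0.106 0.11  0.178 0.175 0.217 0.221 0.223]
 [0.041 0.01  0.014 0.101 0.108 0.11  0.111 0.175 0.175 0.213 0.221 0.213]
 [0.031 0.008 0.012 0.013 0.111 0.116 0.106 0.172 0.172 0.212 0.215 0.211]
 [0.025 0.035 0.017 0.009 0.096 0.108 0.107 0.157 0.169 0.158 0.21  0.208]
 [0.02  0.035 0.01  0.009 0.007 0.101 0.11  0.154 0.16  0.156 0.205 0.213]
 [0.008 0.029 0.013 0.006 0.014 0.006 0.11  0.154 0.162 0.156 0.202 0.209]
 [0.011 0.029 0.034 0.009 0.01  0.011 0.11  0.155 0.158 0.158 0.206 0.212]]
```

```bash
python3 - <<'E'
from h import *
for n in('top0','side0'):
    P=cloud(load(n)); m=(P[...,0]>.545)&(P[...,0]<.605)&(P[...,1]>-.135)&(P[...,1]<-.06)
    for a,b in((.058,.075),(.064,.075)):
        q=P[m&(P[...,2]>a)&(P[...,2]<b)]; print(n,a,len(q),q.mean(0).round(4),((q.max(0)+q.min(0))/2).round(4),np.ptp(q,axis=0).round(4))
    q=P[(P[...,0]>.52)&(P[...,0]<.63)&(P[...,1]>-.15)&(P[...,1]<-.04)&(P[...,2]>.03)&(P[...,2]<.037)]
    from scipy.optimize import least_squares
    f=lambda p:np.hypot(q[:,0]-p[0],q[:,1]-p[1])-.0355
    r=least_squares(f,[.5755,-.0975],loss='soft_l1',f_scale=.002);print('cup',len(q),r.x)
E
```

```text
top0 0.058 68 [ 0.5745 -0.0967  0.0673] [ 0.5754 -0.0969  0.0658] [0.024  0.0234 0.0155]
top0 0.064 59 [ 0.5747 -0.0972  0.0683] [ 0.5757 -0.0973  0.0689] [0.022  0.0226 0.0093]
cup 128 [ 0.57616445 -0.09676132]
side0 0.058 66 [ 0.5721 -0.0958  0.0667] [ 0.5806 -0.086   0.0658] [0.0386 0.049  0.0147]
side0 0.064 46 [ 0.5733 -0.0972  0.069 ] [ 0.5737 -0.0982  0.0686] [0.0248 0.0245 0.0091]
cup 122 [ 0.57487879 -0.09773509]
```

>>> servo_tool(xyz=[[10,-4.3,0.7],[5,0,0],[0,0,0]], spin=[0.002,0,0], gripper=[0.6,0.6,0.6])

```text
time: 7.95
tcp_pos: [0.5759, -0.1002, 0.0981]
eef_rot: [0.043, 1.571, -0.043]
wrist_force: [-0.8, 1.0, -1.0]
finger_gap: 0.668
```

```bash
python3 - <<'E'
from h import *
s=env.observe();print(s['tcp_pos'],s['finger_gap'],s['wrist_force'])
for n in('side','top'):
    d=save(n,n+'6');P=cloud(d); m=(P[...,0]>.535)&(P[...,0]<.615)&(P[...,1]>-.15)&(P[...,1]<-.04)&(P[...,2]>.076)&(P[...,2]<.1)
    q=P[m];print(n,len(q),q.min(0).round(4),q.max(0).round(4))
d=load('side6')
cv2.imwrite('pics/side6c.png',cv2.resize(d['frame'][150:230,300:380,::-1],None,fx=8,fy=7,interpolation=cv2.INTER_CUBIC))
E
```

```text
[ 0.57585312 -0.1002355   0.09814149] 0.6676272418167831 [-0.81482143  0.98469378 -0.9958639 ]
side 204 [ 0.5361 -0.1255  0.0814] [ 0.6085 -0.0684  0.1   ]
top 107 [ 0.5413 -0.0906  0.0818] [ 0.5982 -0.0682  0.0979]
```

View pics/side6c.png

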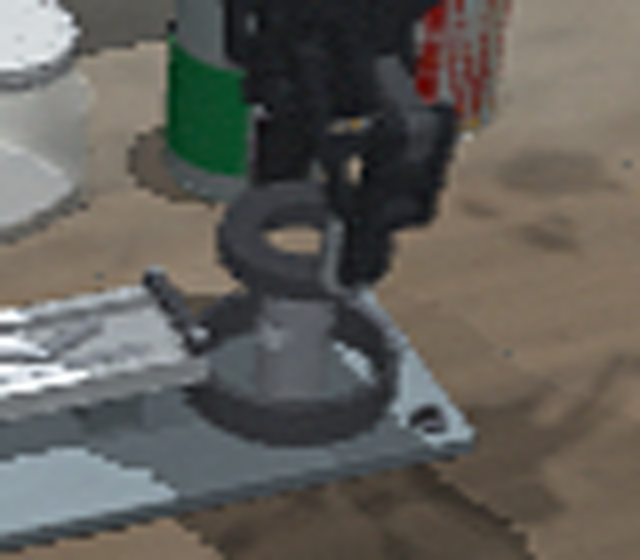

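>>> servo_tool(xyz=[[6,0,0],[6,0,0],[6,0,0],[0,0,0]], spin=[0,0,0,0], gripper=[0.6,0.6,0.6,0.6])

```text
time: 8.55
tcp_pos: [0.5759, -0.1005, 0.0801]
eef_rot: [0.044, 1.571, -0.044]
wrist_force: [0.5, 0.2, -0.9]
finger_gap: 0.668
```

>>> servo_tool(xyz=[[6,0,0],[6,0,0],[6,0,0],[0,0,0]], spin=[0,0,0,0], gripper=[0.6,0.6,0.6,0.6])

```text
time: 9.05
tcp_pos: [0.5759, -0.1005, 0.0622]
eef_rot: [0.044, 1.571, -0.044]
wrist_force: [-0.2, 0.4, -0.9]
finger_gap: 0.667
```

```bash
python3 - <<'E'
from h import *
s=env.observe();print(s['tcp_pos'],s['finger_gap'],s['wrist_force'],s['ft_torque'])
d=save('side','side7')
cv2.imwrite('pics/side7c.png',cv2.resize(d['frame'][150:230,300:380,::-1],None,fx=8,fy=7,interpolation=cv2.INTER_CUBIC))
E
```

```text
[ 0.57590578 -0.10053883  0.06215395] 0.6670825676839077 [-0.22822487  0.43702447 -0.93587716] [-0.00457023 -0.01041056  0.0435196 ]
```

View pics/side7c.png

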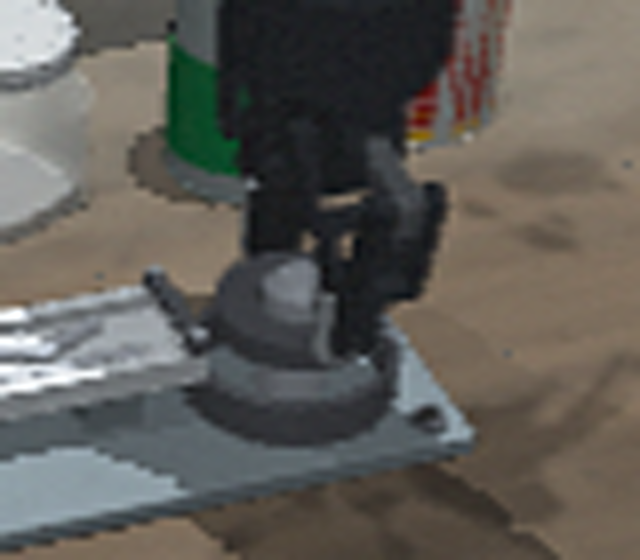

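>>> servo_tool(xyz=[[5,0,0],[5,0,0],[5,0,0],[0,0,0]], spin=[0,0,0,0], gripper=[0.6,0.6,0.6,0.6])

```text
time: 9.6
tcp_pos: [0.576, -0.1006, 0.0473]
eef_rot: [0.044, 1.571, -0.044]
wrist_force: [0.6, 0.0, -0.7]
finger_gap: 0.672
```

Clear so far; release (fingers retreat as they open) and lift.

>>> servo_tool(xyz=[[0,0,0],[0,0,0],[0,0,0],[-20,0,0],[-40,0,0],[-40,0,0],[-10,0,0]], spin=[0,0,0,0,0,0,0], gripper=[0.88,0.88,0.88,0.88,0.88,0.88,0.88])

```text
time: 10.48
tcp_pos: [0.5773, -0.1007, 0.1603]
eef_rot: [0.044, 1.566, -0.045]
wrist_force: [0.6, 0.3, -0.3]
finger_gap: 0.881
```

```bash
python3 - <<'E'
from h import *
s=env.observe();print(s['tcp_pos'],s['finger_gap'],s['wrist_force'],s['q'].round(2))
d=save('side','side8')
cv2.imwrite('pics/side8c.png',cv2.resize(d['frame'][150:230,300:380,::-1],None,fx=8,fy=7,interpolation=cv2.INTER_CUBIC))
P=cloud(d);q=P[(abs(P[...,0]-.5755)<.03)&(abs(P[...,1]+.0975)<.03)];q=q[q[:,2]<.06];print(np.histogram(q[:,2],np.arange(0,.064,.004)))
plan([(.5755,-.0,.16),(.5698,.249,.06)],[-3.1,-3.1])
E
```

```text
[ 0.57730844 -0.10073353  0.16029943] 0.8809562969393882 [ 0.57521231  0.32426071 -0.25275023] [ 0.39  0.57 -0.46  1.98  0.4   0.67 -0.37]
(array([  0,   0,   7,   9,   5,  23, 112,  39,  27,  14,   8,  11,  10,
         7,  13]), array([0.   , 0.004, 0.008, 0.012, 0.016, 0.02 , 0.024, 0.028, 0.032,
       0.036, 0.04 , 0.044, 0.048, 0.052, 0.056, 0.06 ]))
tcp [ 0.5772 -0.1008  0.1602] ang -3.23 t 10.53 tilt [ 0.003 -0.001 -1.   ]
7 xyz [[0.1, 50.3, -3.7], [0.1, 50.3, -3.6], [20.0, 49.7, -3.8], [20.0, 49.7, -3.8], [20.0, 49.7, -3.8], [20.0, 49.7, -3.8], [20.0, 49.7, -3.8]] 
spin [np.float64(-0.001), np.float64(-0.001), np.float64(0.0), np.float64(0.0), np.float64(0.0), np.float64(0.0), np.float64(0.0)]
```

View pics/side8c.png

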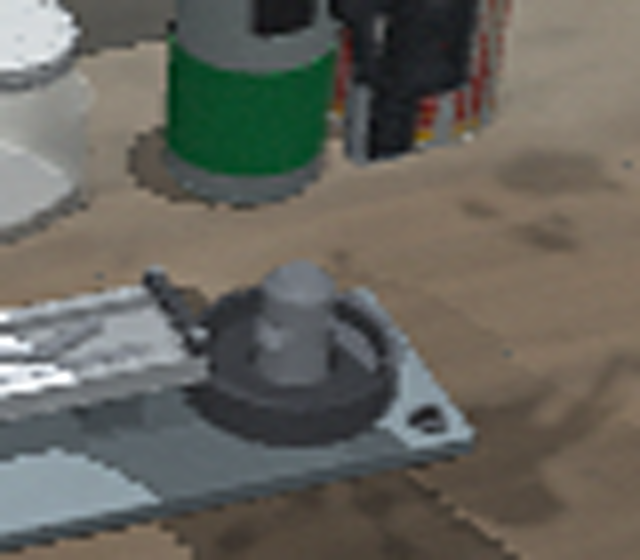

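>>> servo_tool(xyz=[[0,50,-4],[0,50,-4],[20,50,-4],[20,50,-4],[20,50,-4],[20,50,-4],[20,52,-4],[0,0,0],[0,0,0]], spin=[0,0,0,0,0,0,0,0,0], gripper=[0.88,0.88,0.88,0.88,0.88,0.88,0.88,0.88,0.88])

```text
time: 11.65
tcp_pos: [0.5672, 0.2518, 0.0566]
eef_rot: [0.042, 1.572, -0.045]
wrist_force: [0.2, -0.9, -0.4]
finger_gap: 0.879
```

```bash
python3 - <<'E'
from h import *
d=save('side','side9')
cv2.imwrite('pics/side9c.png',cv2.resize(d['frame'][170:270,170:280,::-1],None,fx=6,fy=6,interpolation=cv2.INTER_CUBIC))
P=cloud(d)
q=P[(abs(P[...,0]-.518)<.014)&(abs(P[...,1]-.25)<.03)&(P[...,2]>.05)&(P[...,2]<.08)];print('finger y',q[:,1].min(),q[:,1].max(),q.min(0))
q=P[(abs(P[...,0]-.57)<.04)&(abs(P[...,1]-.25)<.04)&(P[...,2]>.009)&(P[...,2]<.02)];print('ring y',q[:,1].min(),q[:,1].max(),q[:,0].min(),q[:,0].max())
plan([(.5698,.251,.0165)],[-3.1])
E
```

```text
finger y 0.2431773208685973 0.2638768832900158 [0.51481175 0.24317732 0.05445962]
ring y 0.22010945462978695 0.27873193987130107 0.5405023621566125 0.597149212956082
tcp [0.5677 0.2509 0.0571] ang -3.26 t 11.7 tilt [-0.001 -0.002 -1.   ]
1 xyz [[40.6, 0.2, 2.1]] 
spin [np.float64(-0.003)]
```

View pics/side9c.png

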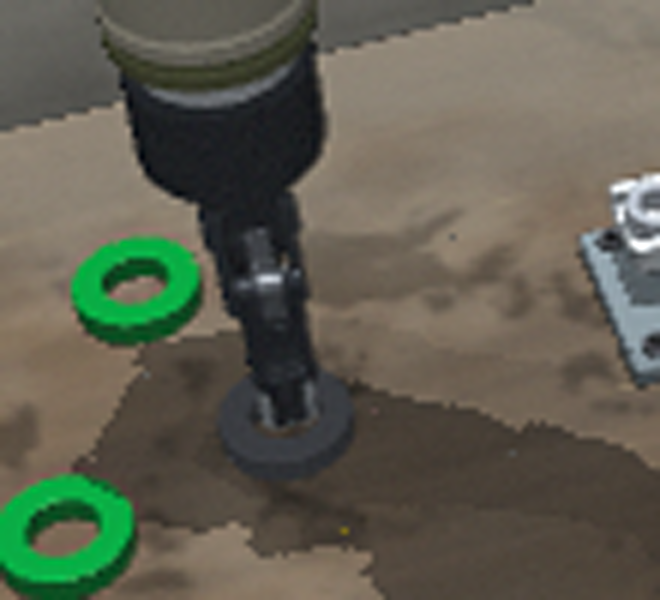

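>>> servo_tool(xyz=[[20,-3,2],[20,0,0],[0,0,0],[0,0,0],[0,0,0],[0,0,0],[0,0,0]], spin=[0,0,0,0,0,0,0], gripper=[0.88,0.88,0.88,0.6,0.6,0.6,0.6], force=50)

```text
time: 12.58
tcp_pos: [0.5698, 0.2493, 0.0185]
eef_rot: [0.044, 1.57, -0.044]
wrist_force: [-2.4, -1.4, 6.9]
finger_gap: 0.65
```

>>> servo_tool(xyz=[[-3,0,0],[-20,0,0],[-40,0,0],[-50,0,0],[-10,0,0],[0,0,0]], spin=[0,0,0,0,0,0], gripper=[0.6,0.6,0.6,0.6,0.6,0.6])

```text
time: 13.32
tcp_pos: [0.5702, 0.2492, 0.142]
eef_rot: [0.045, 1.568, -0.044]
wrist_force: [0.2, -0.4, -2.2]
finger_gap: 0.653
```

```bash
python3 - <<'E'
from h import *
plan([(.5755,-.098,.125)],[-3.1])
E
```

```text
tcp [0.5702 0.2492 0.142 ] ang -3.23 t 13.32 tilt [ 0.002  0.001 -1.   ]
6 xyz [[2.8, -57.7, 4.1], [2.8, -57.7, 4.1], [2.8, -57.7, 4.1], [2.8, -57.7, 4.1], [2.8, -57.7, 4.1], [2.8, -57.7, 4.0]] 
spin [np.float64(-0.0), np.float64(-0.0), np.float64(-0.0), np.float64(-0.0), np.float64(-0.0), np.float64(-0.0)]
```

>>> servo_tool(xyz=[[3,-50,3],[3,-50,3],[3,-50,4],[3,-50,4],[3,-50,4],[3,-50,3],[3,-47,3],[0,0,0],[0,0,0]], spin=[0,0,0,0,0,0,0,0,0], gripper=[0.6,0.6,0.6,0.6,0.6,0.6,0.6,0.6,0.6])

```text
time: 14.45
tcp_pos: [0.5737, -0.0981, 0.1187]
eef_rot: [0.045, 1.572, -0.043]
wrist_force: [-0.6, -0.6, -1.2]
finger_gap: 0.654
```

```bash
python3 - <<'E'
from h import *
s=env.observe();print(s['tcp_pos'],s['finger_gap'],s['wrist_force'])
for n in('side','top'):
    d=save(n,n+'10');P=cloud(d); m=(P[...,0]>.535)&(P[...,0]<.615)&(P[...,1]>-.15)&(P[...,1]<-.04)&(P[...,2]>.085)&(P[...,2]<.12)
    q=P[m];print(n,len(q),q.min(0).round(4),q.max(0).round(4))
    for z in np.arange(.085,.125,.005):
        k=q[(q[:,2]>=z)&(q[:,2]<z+.005)]
        if len(k):print(round(z,3),len(k),k[:,:2].min(0).round(3),k[:,:2].max(0).round(3))
d=load('side10')
cv2.imwrite('pics/side10c.png',cv2.resize(d['frame'][140:230,300:380,::-1],None,fx=8,fy=6.6,interpolation=cv2.INTER_CUBIC))
E
```

```text
[ 0.57371395 -0.09808506  0.1186979 ] 0.6541615658190599 [-0.58119617 -0.55011815 -1.19141344]
side 211 [ 0.538  -0.1233  0.0988] [ 0.604  -0.0676  0.1193]
0.095 2 [ 0.568 -0.108] [ 0.589 -0.071]
0.1 27 [ 0.545 -0.111] [ 0.589 -0.068]
0.105 33 [ 0.543 -0.118] [ 0.591 -0.068]
0.11 105 [ 0.538 -0.121] [ 0.604 -0.069]
0.115 44 [ 0.538 -0.123] [ 0.604 -0.071]
top 106 [ 0.5463 -0.0877  0.0999] [ 0.594  -0.0661  0.1185]
0.095 2 [ 0.546 -0.087] [ 0.562 -0.069]
0.1 4 [ 0.549 -0.081] [ 0.578 -0.066]
0.105 11 [ 0.547 -0.085] [ 0.587 -0.066]
0.11 66 [ 0.547 -0.088] [ 0.594 -0.068]
0.115 23 [ 0.549 -0.087] [ 0.591 -0.07 ]
```

View pics/side10c.png

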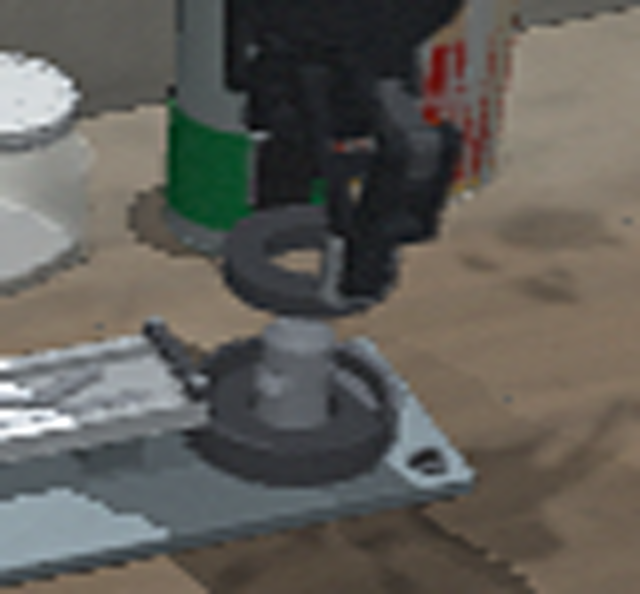

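>>> servo_tool(xyz=[[10,-0.6,2],[10,0,0],[0,0,0],[7,0,0],[7,0,0],[6,0,0],[0,0,0]], spin=[0,0,0,0,0,0,0], gripper=[0.6,0.6,0.6,0.6,0.6,0.6,0.6])

```text
time: 15.42
tcp_pos: [0.576, -0.0992, 0.0792]
eef_rot: [0.044, 1.571, -0.044]
wrist_force: [-0.0, 0.3, -0.8]
finger_gap: 0.651
```

```bash
python3 - <<'E'
from h import *
s=env.observe();print(s['tcp_pos'],s['finger_gap'],s['wrist_force'],s['ft_torque'])
d=save('side','side11')
cv2.imwrite('pics/side11c.png',cv2.resize(d['frame'][140:230,300:380,::-1],None,fx=8,fy=6.6,interpolation=cv2.INTER_CUBIC))
E
```

```text
[ 0.57602445 -0.0992068   0.07921755] 0.6506708351453266 [-0.04655806  0.27981005 -0.78206714] [-0.0183809  -0.04959358 -0.033284  ]
```

View pics/side11c.png

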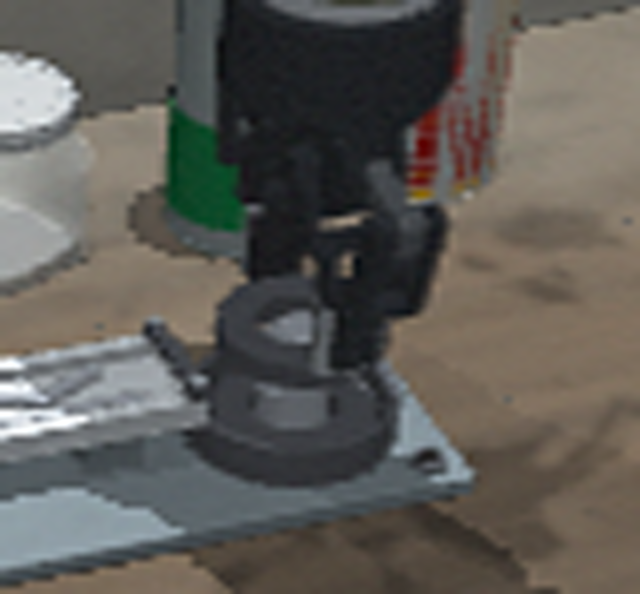

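>>> servo_tool(xyz=[[7,0,0],[7,0,0],[7,0,0],[6,0,0],[4,0,0],[0,0,0]], spin=[0,0,0,0,0,0], gripper=[0.6,0.6,0.6,0.6,0.6,0.6])

```text
time: 16.23
tcp_pos: [0.5761, -0.0991, 0.0484]
eef_rot: [0.044, 1.571, -0.044]
wrist_force: [-1.4, 0.0, -1.1]
finger_gap: 0.653
```

>>> servo_tool(xyz=[[0,0,0],[0,0,0],[0,0,0],[-20,0,0],[-40,0,0],[-40,0,0],[-10,0,0]], spin=[0,0,0,0,0,0,0], gripper=[0.88,0.88,0.88,0.88,0.88,0.88,0.88])

```text
time: 17.1
tcp_pos: [0.5774, -0.0993, 0.1613]
eef_rot: [0.044, 1.567, -0.045]
wrist_force: [-0.1, -0.0, -0.4]
finger_gap: 0.88
```

```bash
python3 - <<'E'
from h import *
s=env.observe();print(s['tcp_pos'],s['finger_gap'],s['wrist_force'],s['q'].round(2))
d=save('side','side12')
cv2.imwrite('pics/side12c.png',cv2.resize(d['frame'][150:230,260:380,::-1],None,fx=6.5,fy=6.5,interpolation=cv2.INTER_CUBIC))
P=cloud(d);q=P[(abs(P[...,0]-.5755)<.035)&(abs(P[...,1]+.0975)<.035)]
k=q[(q[:,2]<.046)&(q[:,2]>.032)];print(np.histogram(q[:,2],np.arange(0,.08,.004)))
A=np.c_[k[:,:2]-[.5755,-.0975],np.ones(len(k))];print(len(k),np.linalg.lstsq(A,k[:,2],rcond=None)[0])
e=np.array([-.054,-.9985]);n=np.array([.9985,-.054]);p=np.array([.5755,-.0973])
print('behind',p-.23*e+.012*n,'coil home rear',p-.0755*e+.012*n)
E
```

```text
[ 0.57737115 -0.09934568  0.16127911] 0.8798481281610255 [-0.11264452 -0.0253372  -0.38515905] [ 0.39  0.57 -0.47  1.98  0.4   0.68 -0.38]
(array([  0,   0,  19,  30,  16,  21,  15,  35,  73, 111,  73,  11,   7,
         9,  12,  10,  19,  22,   7]), array([0.   , 0.004, 0.008, 0.012, 0.016, 0.02 , 0.024, 0.028, 0.032,
       0.036, 0.04 , 0.044, 0.048, 0.052, 0.056, 0.06 , 0.064, 0.068,
       0.072, 0.076]))
264 [ 0.03815293 -0.01575177  0.03854182]
behind [0.599902 0.131707] coil home rear [ 0.591559   -0.02256125]
```

View pics/side12c.png

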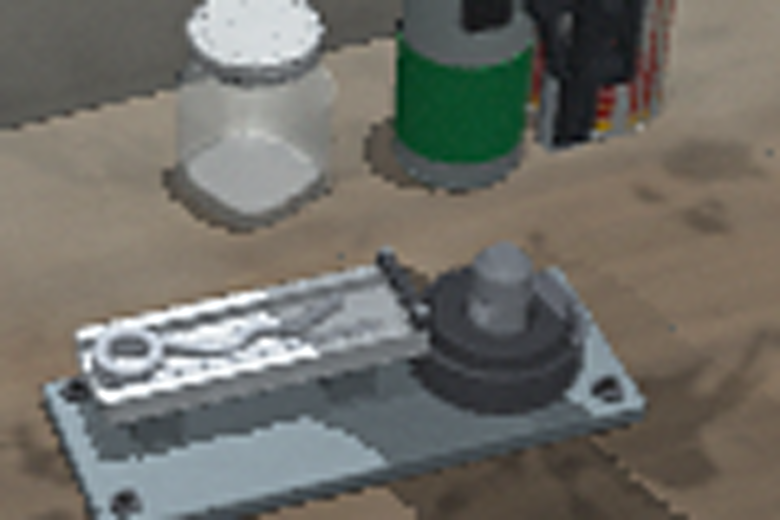

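```bash
python3 - <<'E'
from h import *
plan([(.60,.130,.16),(.60,.130,.08)],[86.9,86.9])
E
```

```text
tcp [ 0.5772 -0.0995  0.1612] ang -3.23 t 17.15 tilt [ 0.003 -0.001 -1.   ]
11 xyz [[0.1, 25.6, 1.1], [0.1, 25.0, 5.5], [0.1, 23.7, 9.8], [0.1, 21.6, 13.8], [0.1, 18.9, 17.3], [0.1, 15.6, 20.3], [0.1, 11.8, 22.7], [0.1, 7.7, 24.4], [0.1, 3.3, 25.4], [40.0, 0.0, 0.0], [40.0, 0.0, 0.0]] 
spin [np.float64(-0.175), np.float64(-0.175), np.float64(-0.175), np.float64(-0.175), np.float64(-0.175), np.float64(-0.175), np.float64(-0.175), np.float64(-0.175), np.float64(-0.175), np.float64(-0.0), np.float64(-0.0)]
```

>>> servo_tool(xyz=[[0,26,1],[0,25,5],[0,24,10],[0,22,14],[0,19,17],[0,16,20],[0,12,23],[0,8,24],[0,3,25],[0,0,0],[0,0,0]], spin=[-0.175,-0.175,-0.175,-0.175,-0.175,-0.175,-0.175,-0.175,-0.175,0,0], gripper=[0.5,0,0,0,0,0,0,0,0,0,0])

```text
time: 18.52
tcp_pos: [0.5968, 0.1301, 0.1576]
eef_rot: [-1.169, 1.236, 1.17]
wrist_force: [-0.6, 0.1, 0.4]
finger_gap: 0.002
```

```bash
python3 - <<'E'
from h import *
plan([(.5996,.127,.0575)],[86.9])
print(env.observe()['q'].round(2),env.observe()['finger_gap'])
E
```

```text
tcp [0.5968 0.1301 0.1576] ang 86.89 t 18.52 tilt [-0.002 -0.001 -1.   ]
2 xyz [[50.1, -1.5, -1.5], [50.1, -1.5, -1.5]] 
spin [np.float64(-0.0), np.float64(-0.0)]
[ 0.25  0.71 -0.87  1.91  0.72  0.87  0.52] 0.0019031481057344883
```

>>> servo_tool(xyz=[[40,-1.5,-1],[40,-1.5,-1],[20,0,0],[0,0,0]], spin=[0,0,0,0], gripper=[0,0,0,0])

```text
time: 19.02
tcp_pos: [0.5995, 0.1282, 0.0577]
eef_rot: [-1.17, 1.236, 1.171]
wrist_force: [0.4, 1.1, 0.1]
finger_gap: 0.004
```

```bash
python3 - <<'E'
from h import *
s=env.observe();print(s['tcp_pos'],s['finger_gap'],s['wrist_force'])
for c in('side','top'):
    d=save(c,c+'13')
    cv2.imwrite('pics/%s13c.png'%c,cv2.resize(d['frame'][150:240,230:350,::-1],None,fx=6.5,fy=6.5,interpolation=cv2.INTER_CUBIC))
    P=cloud(d)
    for z in np.arange(.03,.1,.006):
        k=P[(P[...,0]>.56)&(P[...,0]<.64)&(P[...,1]>.095)&(P[...,1]<.17)&(P[...,2]>=z)&(P[...,2]<z+.006)]
        if len(k):print(round(z,3),len(k),k[:,:2].min(0).round(3),k[:,:2].max(0).round(3))
E
```

```text
[0.59952288 0.12816247 0.05774705] 0.0039852158193901515 [0.42935855 1.07227707 0.06193815]
0.048 8 [0.587 0.122] [0.596 0.137]
0.054 17 [0.586 0.114] [0.603 0.139]
0.06 15 [0.586 0.113] [0.595 0.139]
0.066 22 [0.586 0.116] [0.607 0.141]
0.072 17 [0.587 0.114] [0.596 0.141]
0.078 12 [0.586 0.116] [0.593 0.141]
0.084 20 [0.585 0.117] [0.607 0.146]
0.09 38 [0.585 0.095] [0.607 0.16 ]
0.096 63 [0.583 0.095] [0.611 0.165]
0.09 1 [0.586 0.104] [0.586 0.104]
0.096 1 [0.585 0.101] [0.585 0.101]
```

View pics/side13c.png

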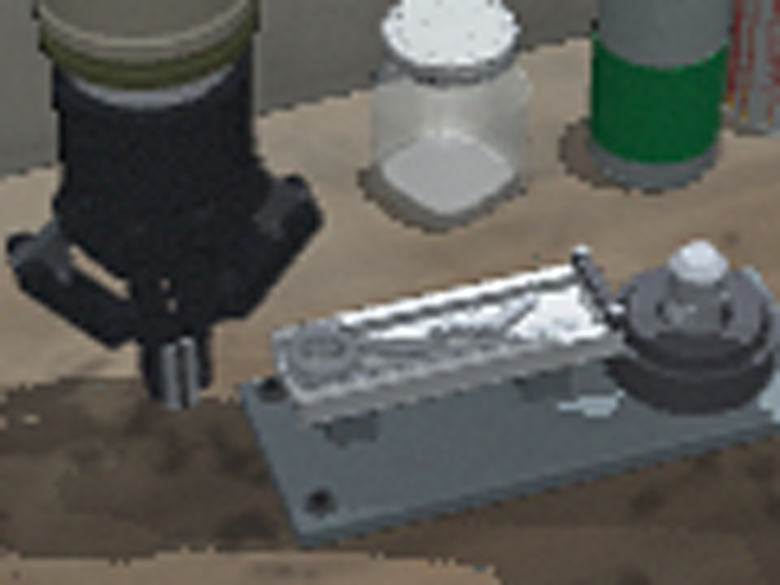

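View pics/top13c.png

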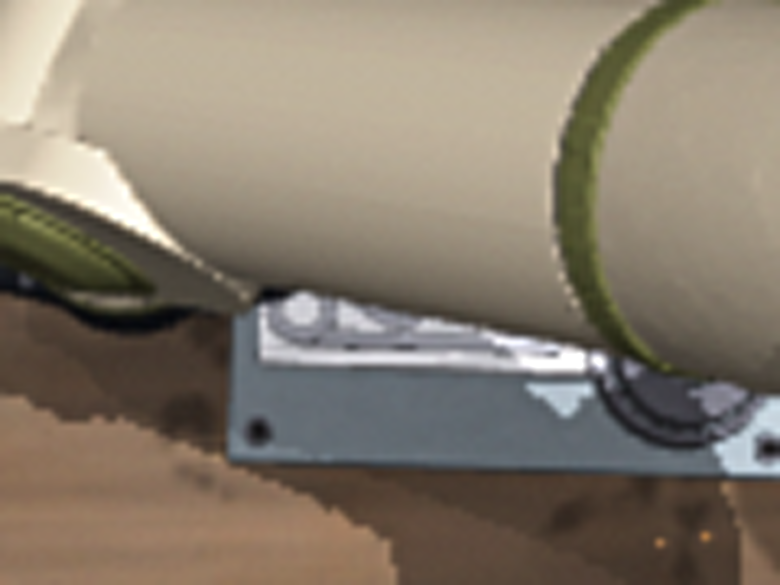

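>>> servo_tool(xyz=[[0,-2,-8],[0,0,-10],[0,0,-8],[0,0,-4],[0,0,0]], spin=[0,0,0,0,0], gripper=[0,0,0,0,0])

```text
time: 19.75
tcp_pos: [0.6006, 0.0982, 0.0588]
eef_rot: [-1.17, 1.234, 1.17]
wrist_force: [0.2, 0.2, -0.0]
finger_gap: -0.002
```

```bash
python3 - <<'E'
from h import *
s=env.observe();print(s['tcp_pos'],s['finger_gap'],s['wrist_force'])
d=save('side','side14')
cv2.imwrite('pics/side14c.png',cv2.resize(d['frame'][160:240,240:350,::-1],None,fx=7,fy=7,interpolation=cv2.INTER_CUBIC))
E
```

```text
[0.6006436  0.09822849 0.05879374] -0.0015996361883422877 [ 0.24899123  0.22343575 -0.04351524]
```

View pics/side14c.png

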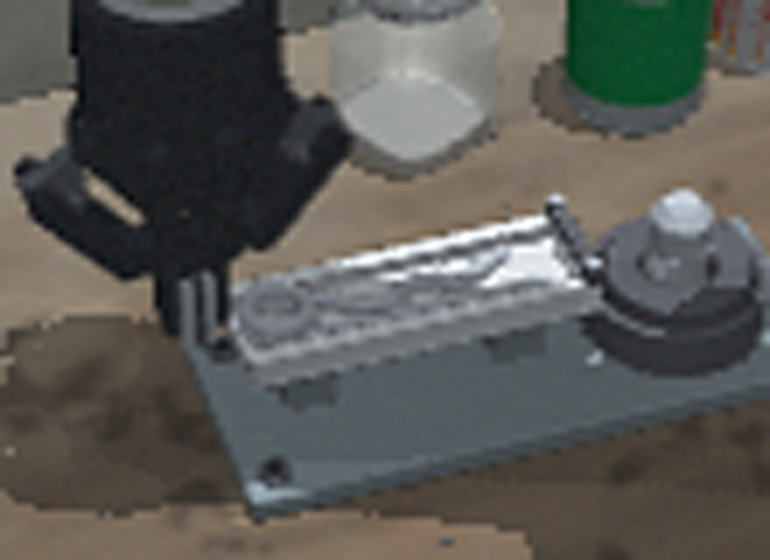

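>>> servo_tool(xyz=[[1,0,-4],[0,0,-4],[0,0,-4],[0,0,-4],[0,0,-4],[0,0,0]], spin=[0,0,0,0,0,0], gripper=[0,0,0,0,0,0])

```text
time: 20.55
tcp_pos: [0.5996, 0.0781, 0.0577]
eef_rot: [-1.171, 1.234, 1.17]
wrist_force: [0.1, -0.1, 0.4]
finger_gap: 0.002
```

```bash
python3 - <<'E'
from h import *
s=env.observe();print(s['tcp_pos'],s['finger_gap'],s['wrist_force'],s['ft_torque'])
e=np.array([-.054,-.9985]);n=np.array([.9985,-.054]);p=np.array([.5755,-.0973])
r=s['tcp_pos'][:2]-p;print('s,n',r@e,r@n)
d=save('side','side15')
cv2.imwrite('pics/side15c.png',cv2.resize(d['frame'][160:240,240:350,::-1],None,fx=7,fy=7,interpolation=cv2.INTER_CUBIC))
E
```

```text
[0.59959718 0.07812245 0.05773392] 0.0016067968878563906 [ 0.14465384 -0.0610014   0.35817319] [0.01588389 0.01608154 0.00154958]
s,n -0.1764605597891359 0.014588227114451105
```

View pics/side15c.png

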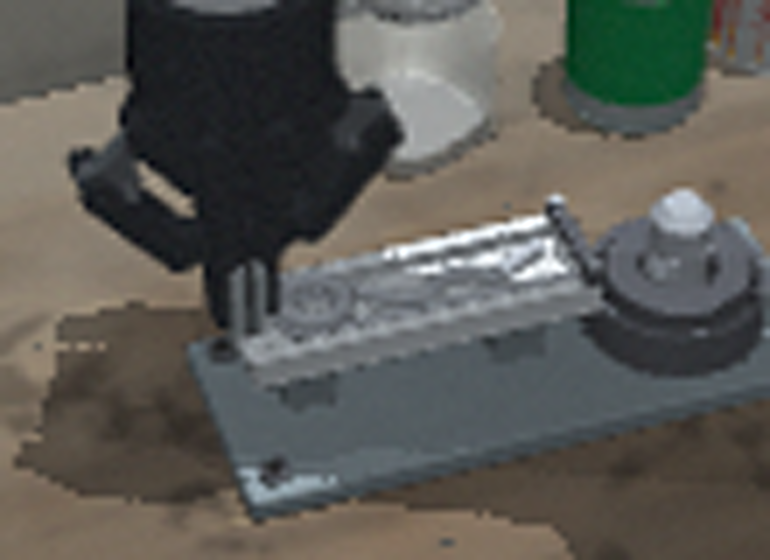

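>>> servo_tool(xyz=[[0,0,-5],[0,0,-5],[0,0,-5],[0,0,-5],[0,0,-5],[0,0,-5],[0,0,-5],[0,0,0]], spin=[0,0,0,0,0,0,0,0], gripper=[0,0,0,0,0,0,0,0])

```text
time: 21.6
tcp_pos: [0.5977, 0.0431, 0.0577]
eef_rot: [-1.171, 1.234, 1.17]
wrist_force: [0.0, -0.8, 0.0]
finger_gap: -0.004
```

```bash
cat > look.py <<'E'
from h import *
import sys
k=sys.argv[1]
s=env.observe();print(s['time'],s['tcp_pos'].round(4),s['wrist_force'].round(2),s['ft_torque'].round(2))
e=np.array([-.054,-.9985]);n=np.array([.9985,-.054]);p=np.array([.5755,-.0973])
r=s['tcp_pos'][:2]-p;print('s,n',r@e,r@n)
d=save('side','side'+k)
cv2.imwrite('pics/side%sc.png'%k,cv2.resize(d['frame'][160:240,260:370,::-1],None,fx=7,fy=7,interpolation=cv2.INTER_CUBIC))
E
python3 look.py 16
```

```text
21.6 [0.5977 0.0431 0.0577] [ 0.05 -0.83  0.  ] [-0.02 -0.02 -0.07]
s,n -0.14134236119640264 0.014591131730579717
```

View pics/side16c.png

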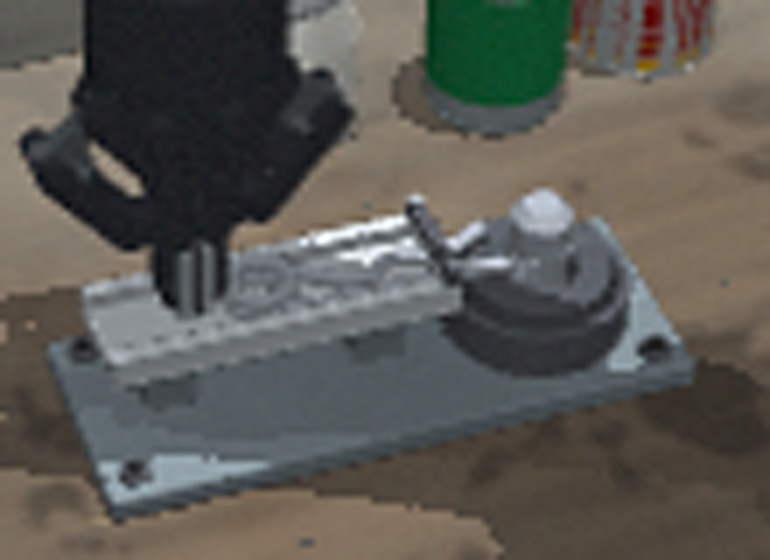

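>>> servo_tool(xyz=[[0,0,-4],[0,0,-4],[0,0,-4],[0,0,-4],[0,0,-4],[0,0,0]], spin=[0,0,0,0,0,0], gripper=[0,0,0,0,0,0])

```text
time: 22.4
tcp_pos: [0.5967, 0.0232, 0.0577]
eef_rot: [-1.171, 1.234, 1.17]
wrist_force: [-0.6, -0.4, -0.8]
finger_gap: -0.001
```

```bash
python3 look.py 17
```

```text
22.4 [0.5967 0.0232 0.0577] [-0.62 -0.37 -0.82] [ 0.02  0.   -0.01]
s,n -0.12143518826266533 0.014628574827524993
```

View pics/side17c.png

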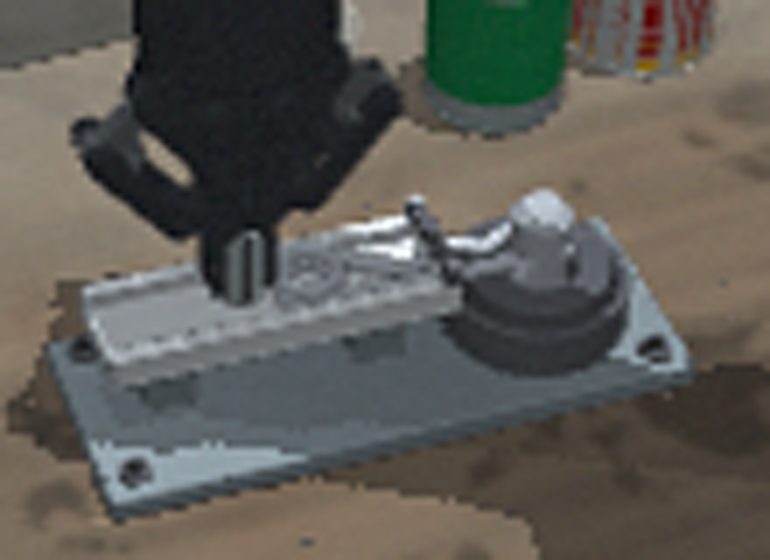

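>>> servo_tool(xyz=[[0,0,-4],[0,0,-4],[0,0,-4],[0,0,-4],[0,0,0]], spin=[0,0,0,0,0], gripper=[0,0,0,0,0])

```text
time: 23.08
tcp_pos: [0.5965, 0.0094, 0.0583]
eef_rot: [-1.17, 1.229, 1.172]
wrist_force: [0.6, 5.4, 2.2]
finger_gap: 0.003
```

>>> servo_tool(xyz=[[0,0,-3],[0,0,-3],[0,0,0]], spin=[0,0,0], gripper=[0,0,0])

```text
time: 23.45
tcp_pos: [0.5961, 0.0032, 0.0582]
eef_rot: [-1.171, 1.23, 1.172]
wrist_force: [2.1, 5.1, 2.6]
finger_gap: -0.004
```

```bash
python3 look.py 18
```

```text
23.45 [0.5961 0.0032 0.0582] [2.06 5.13 2.6 ] [ 1.02 -0.15 -0.04]
s,n -0.10149717695225069 0.01518086354438941
```

View pics/side18c.png

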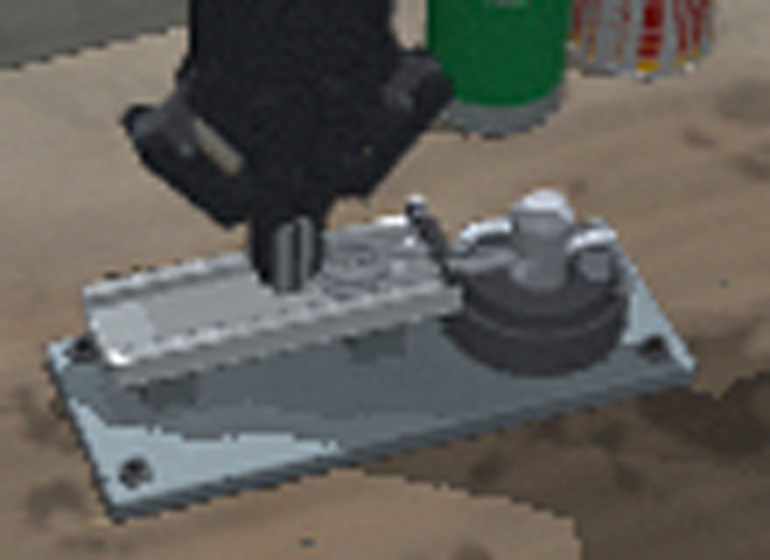

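Leg comes out the far side; bent leg is riding over the pin. About 11 mm more.

>>> servo_tool(xyz=[[0,0,-3],[0,0,-3],[0,0,0]], spin=[0,0,0], gripper=[0,0,0])

```text
time: 23.88
tcp_pos: [0.5954, -0.0043, 0.0579]
eef_rot: [-1.171, 1.233, 1.171]
wrist_force: [1.4, 1.4, 3.0]
finger_gap: -0.002
```

>>> servo_tool(xyz=[[0,0,-2],[0,0,-2],[0,0,0]], spin=[0,0,0], gripper=[0,0,0])

```text
time: 24.25
tcp_pos: [0.595, -0.0088, 0.0577]
eef_rot: [-1.171, 1.234, 1.17]
wrist_force: [0.5, 2.1, 3.2]
finger_gap: 0.001
```

```bash
python3 look.py 19
```

```text
24.25 [ 0.595  -0.0088  0.0577] [0.5  2.06 3.22] [ 0.42 -0.1   0.03]
s,n -0.0894550016122224 0.014704928923061739
```

View pics/side19c.png

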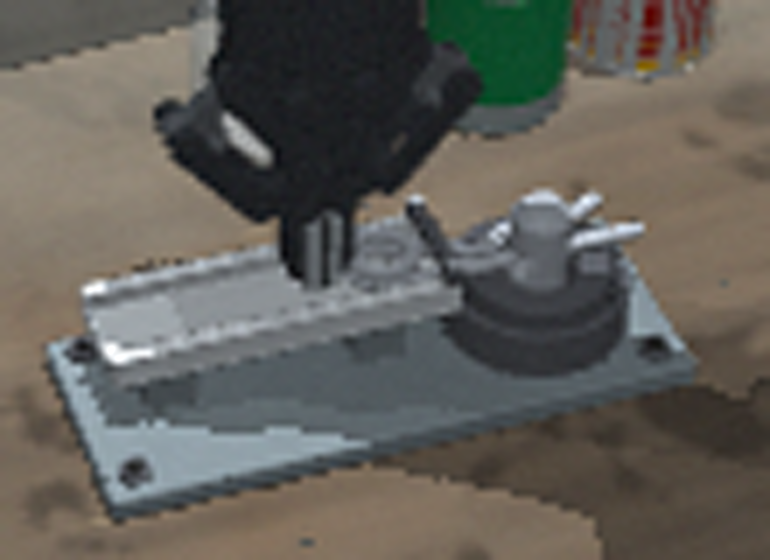

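>>> servo_tool(xyz=[[0,0,-1.5],[0,0,0]], spin=[0,0], gripper=[0,0])

```text
time: 24.55
tcp_pos: [0.5948, -0.0102, 0.0576]
eef_rot: [-1.171, 1.234, 1.171]
wrist_force: [0.5, 1.0, 1.2]
finger_gap: 0.001
```

>>> servo_tool(xyz=[[0,0,-1.5],[0,0,0]], spin=[0,0], gripper=[0,0])

```text
time: 24.8
tcp_pos: [0.5948, -0.0114, 0.0577]
eef_rot: [-1.171, 1.234, 1.171]
wrist_force: [0.3, 0.7, 2.0]
finger_gap: -0.003
```

```bash
python3 look.py 20; python3 - <<'E'
from h import *
# tip of straight leg, coil from side20 depth
P=cloud(load('side20')); e=np.array([-.054,-.9985]);n=np.array([.9985,-.054]);p=np.array([.5755,-.0973])
S=(P[...,:2]-p)@e;N=(P[...,:2]-p)@n;Z=P[...,2]
m=(abs(N)<.012)&(Z>.04)&(Z<.06)&(S>.015)&(S<.08);print('leg far',S[m].max() if m.any() else None,Z[m].mean(),N[m].mean(),m.sum())
m=(abs(N-.012)<.018)&(Z>.0505)&(Z<.06)&(S>-.1)&(S<-.03);print(np.histogram(S[m],np.arange(-.1,-.03,.005)))
E
```

```text
24.8 [ 0.5948 -0.0114  0.0577] [0.26 0.73 2.03] [ 0.29 -0.02  0.01]
s,n -0.08682603386810409 0.014672714742837921
leg far 0.04759550015757078 0.04555325149621716 -0.002002870474372776 37
(array([ 3,  6,  4,  5,  2,  2, 10,  9, 10, 10, 11, 13, 12,  0]), array([-0.1  , -0.095, -0.09 , -0.085, -0.08 , -0.075, -0.07 , -0.065,
       -0.06 , -0.055, -0.05 , -0.045, -0.04 , -0.035, -0.03 ]))
```

View pics/side20c.png

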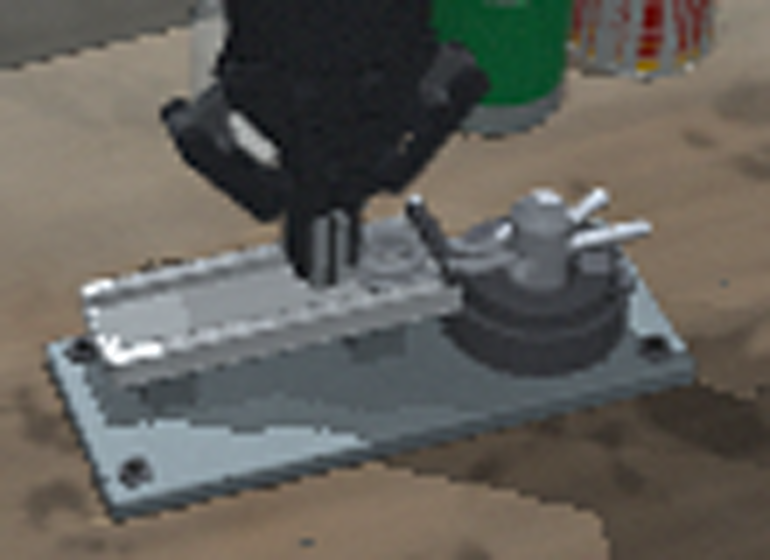

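>>> servo_tool(xyz=[[0,0,-1.5],[0,0,0]], spin=[0,0], gripper=[0,0])

```text
time: 25.1
tcp_pos: [0.5949, -0.0121, 0.0578]
eef_rot: [-1.171, 1.232, 1.172]
wrist_force: [0.7, 3.6, 1.2]
finger_gap: 0.0
```

>>> servo_tool(xyz=[[0,0,6],[0,0,10],[-20,0,10],[-50,0,0],[-60,0,20],[-40,0,60],[0,0,60],[0,0,60],[0,0,0]], spin=[0,0,0,0,0,0,0,0,0], gripper=[0,0,0,0,0,0,0,0,0])

```text
time: 26.22
tcp_pos: [0.6044, 0.2122, 0.2241]
eef_rot: [-1.175, 1.225, 1.179]
wrist_force: [-0.4, -0.5, -0.7]
finger_gap: 0.002
```

```bash
python3 look.py 21;  python3 - <<'E'
from h import *
d=save('top','top21');cv2.imwrite('pics/top21c.png',cv2.resize(d['frame'][178:233,255:365,::-1],None,fx=7,fy=7,interpolation=cv2.INTER_CUBIC))
e=np.array([-.054,-.9985]);n=np.array([.9985,-.054]);p=np.array([.5755,-.0973])
for k in('side21','top21'):
    P=cloud(load(k)); S=(P[...,:2]-p)@e;N=(P[...,:2]-p)@n;Z=P[...,2]
    m=(abs(N)<.012)&(Z>.04)&(Z<.06)&(S>.015)&(S<.08);print(k,'leg far',S[m].max(),Z[m].mean(),N[m].mean(),m.sum())
    m=(abs(N-.012)<.018)&(Z>.0515)&(Z<.06)&(S>-.11)&(S<-.03);print(np.histogram(S[m],np.arange(-.1,-.03,.005))[0],S[m].min())
    m=(abs(S)<.031)&(abs(N)<.031)&(np.hypot(S,N)>.016)&(Z>.02)&(Z<.0425);q=np.c_[S[m],N[m],np.ones(m.sum())];print('ring plane',m.sum(),np.linalg.lstsq(q,Z[m],rcond=None)[0],np.median(Z[m]))
E
```

```text
26.225 [0.6044 0.2122 0.2241] [-0.36 -0.52 -0.74] [-0.02  0.03 -0.04]
s,n -0.310591625935091 0.012149487060649094
side21 leg far 0.047795041963272514 0.04474489288570804 -0.0011097334771310052 33
[ 0  0  0  0  0  9  9 10  8  6 11 12 13  0] -0.10628356596657017
ring plane 192 [0.04435548 0.09091103 0.03754176] 0.03738799905160394Traceback (most recent call last):
  File "<stdin>", line 6, in <module>
    return umr_maximum(a, axis, None, out, keepdims, initial, where)
ValueError: zero-size array to reduction operation maximum which has no identity
```

View pics/side21c.png

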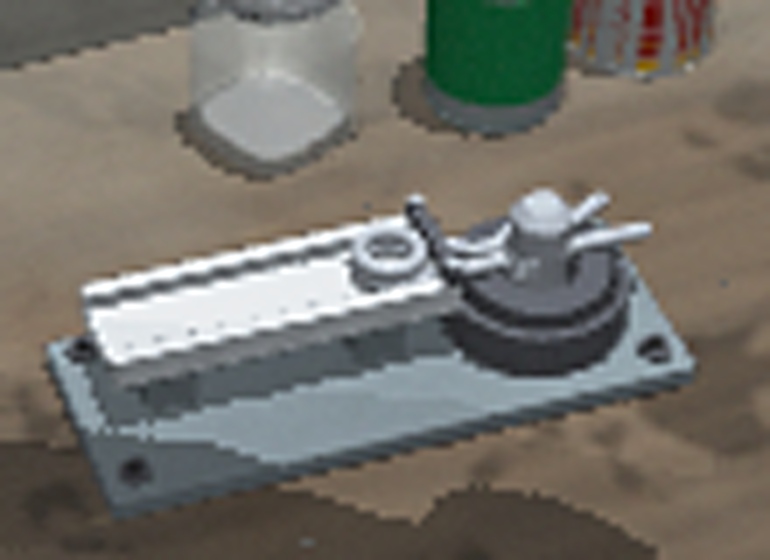

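View pics/top21c.png

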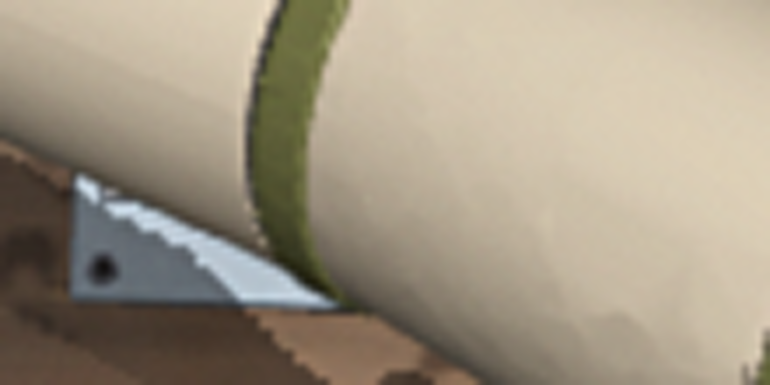

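>>> servo_tool(xyz=[[-20,30,40],[0,30,40],[0,40,30],[0,40,20],[0,0,0]], spin=[0,0,0,0,0], gripper=[0,0,0,0,0])

```text
time: 26.95
tcp_pos: [0.4704, 0.3426, 0.2428]
eef_rot: [-1.174, 1.232, 1.174]
wrist_force: [0.6, -0.8, -0.1]
finger_gap: -0.001
```

```bash
python3 - <<'E'
from h import *
d=save('top','top22');cv2.imwrite('pics/top22.png',d['frame'][:,:,::-1]);cv2.imwrite('pics/top22c.png',cv2.resize(d['frame'][178:233,255:365,::-1],None,fx=7,fy=7,interpolation=cv2.INTER_CUBIC))
E
```

```text
(no output)
```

View pics/top22c.png

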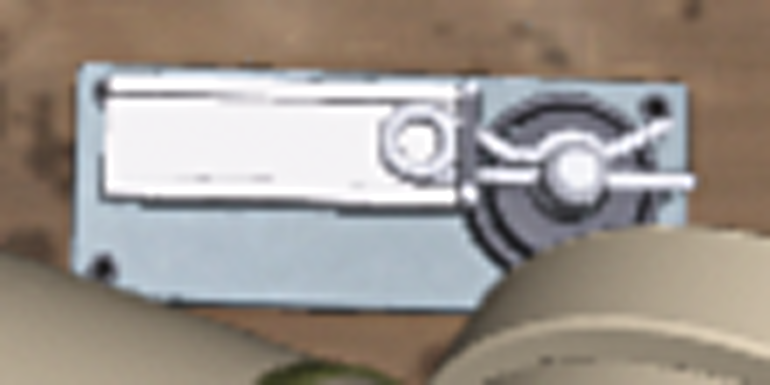

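```bash
python3 - <<'E'
from h import *
d=load('top22');e=np.array([-.054,-.9985]);n=np.array([.9985,-.054]);p=np.array([.5755,-.0973])
c=lambda x,y:(255+(x+.5)/7-.5,178+(y+.5)/7-.5)
for nm,px,z in(('coil',(418,142),.0555),('tip',(694,182),.045)):
    r=world(d,*c(*px),z=z)[:2]-p;print(nm,r@e,r@n)
P=cloud(d);S=(P[...,:2]-p)@e;N=(P[...,:2]-p)@n;Z=P[...,2]
m=(np.hypot(S,N)>.017)&(np.hypot(S,N)<.029)&(Z<.044)&(Z>.02);q=np.c_[S[m],N[m],np.ones(m.sum())];print(m.sum(),np.linalg.lstsq(q,Z[m],rcond=None)[0],np.median(Z[m]))
env.finish_job()
print(env.observe()['time'])
E
```

```text
coil -0.05954794828654908 0.011513355126620021
tip 0.04865495021564966 0.0012696438685260753
151 [0.02462582 0.0416544  0.03885795] 0.03898436506040787
the job is handed in; nothing more can be done
the job is handed in; nothing more can be done
```

The job is handed in, at about 27 s of the 64 s allowed. Both spacer rings are stacked flat round the pin in the cup, and the clip is pushed home along its channel. No verdict was reported, so this rests on my last camera checks.

**What the last pictures showed**
- **Clip position:** the coil is 59.5 mm short of the pin axis (60 mm is home). The tip is 48.7 mm past the axis (48.5 mm nominal) and 1.3 mm to the side. In the last push the coil came up against the strap stop.
- **Bent leg:** in the top view it lies closed round the pin. The push force also fell after it passed over, from about 5 N to 1 N. I could not read the joint angle directly.
- **Rings:** the upper ring's top face measures about 39 mm above the bench (40 mm nominal), tilted about 0.05 rad.
- **Arm and tape:** the arm stood clear of everything before hand-in, and neither tape roll was touched.

**What went wrong or disagreed**
- **First grasp:** I took the first ring about 6 mm off-centre, so I reopened and gripped it again.
- **Camera against arm:** the two differed by up to about 2.5 mm sideways. I corrected this from the pictures before each placing.
- **Ring tilt:** an earlier side-view fit gave about 0.10 rad, with a median surface height of 37.4 mm. I think it took in the cup rim and the clip's leg. I trust the later top-view fit more, although the arm hid part of the rings in it.
- **Push force:** the wrist readings at the end of each move showed at most about 6 N, against the 10 to 15 N expected.

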